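# Change over a bench coater

### The arm

A 6-joint arm with a two-finger parallel gripper is mounted at the origin on the work surface. World frame = base frame: x ahead of the robot, y to its left, z up, the work surface at z = 0. Lengths are in m, angles in degrees, forces in N, time in s.
With the tool pointing down it reaches from about 0.25 to 0.725 m from the base axis. Payload 9.7 kg.
Tool frame: the origin (TCP) lies midway between the tips of the shut fingers; the grasp point (between the pads) lies 19 mm behind it (bot.hold_point_z is the distance from the TCP to the grasp point, in m); z points along the fingers, y is the line along which they close (so a half turn about z gives the same grasp; the last joint's range is limited). The gripper opens to 85 mm and grips with 20 to 120 N. Pads are 22 mm wide; open, the fingers measure 114 mm over their backs; the gripper's body (76 mm by 85 mm) begins 54 mm behind the grasp point. The pads swing forward as they close: fully open they stand 13 mm farther back than shut.
Start: joints at [75, 4.979, 10.078, 95.1, 0, 90], TCP at [0.142, 0.531, 0.194] pointing down, gripper open.
Joint ranges: [-179.16, 179.16], [-48.56, 103.87], [-65.8, 70.77], [-126.05, 130.52], [-82.76, 87.17], [-180, 180]. Speed limits (degrees/s): [127.2, 127.2, 147.25, 180, 180, 180].

### API

Orientations are given as [roll, pitch, yaw] about the fixed x, y, z axes, in that order (R = Rz(yaw) Ry(pitch) Rx(roll)).
In Python, from workcell import bot gives the robot as it stands.
- The arm moves only by the tool play_rows, never from a script. Its argument "steps" is a list that holds one entry, the list of rows, each a list of 4 numbers: the shift along the tool's x, y, z in m, then the turn about the tool's z in rad. In form: [[[tx, ty, tz, yaw], ...]]. A call has exactly 5 rows; each row shifts and turns the commanded pose from where the row before left it, along the tool's axes as they then stand; what a row does not reach is not made up. A row lasts 1/12 s, in which the tool goes at most 41.7 mm and 7.16 degrees, less where a joint would pass 70% of its speed; a pose out of reach is approached as far as the arm can. A call is refused whole if a number of a shift passes 0.0417 or a number of a turn 0.125, either way. A call with a gripper value outside its range is refused whole. "gripper" is the finger opening in m, from 0 to 0.0854, set as the call begins (left out, the last holds). The fingers move at their own pace and stop on an object; "squeeze" is the grip in N (left out, the last holds). Time passes only in rows, so rows that do not move let the fingers close, or fill a call up. It gives the time, the measured TCP pose, the force, the opening and the grip force at its end, in the units of the state.
- bot.get_obs(): the state, without advancing time (a new reading comes with each control period).
- bot.camera(name): name is "scene" or "top" or "wrist"; returns a dict with "img" (420x560x3 uint8, blue, green, red), "vfov" (degrees; the focal length in pixels is half the picture's height over the tangent of half this angle, whatever the lens; pixels are square), "cx", "cy" (the principal point, pixels), "xyz" and "attitude" of the camera in the world. Camera axes: x right, y down, z forward; pixel columns grow to the right and rows downward; lengths in m; the calibration is good to about 2 mm. The wrist camera is an equidistant fisheye: a pixel r from the principal point sees the ray r / f radians off the axis. A picture is of the moment at which its call begins. There is no depth.
- bot.job_done(): hands the job in; it is judged then, once.
The state is a dict: "time": time; "q": joint angles; "qd": joint speeds; "joint_efforts": joint torques, N m; "ee_pos": TCP position; "tcp_rot": TCP orientation; "wrist_force": force on the tool from outside, world axes, zero at the start; "torque": the same for the moment, N m; "opening": finger opening in m; "grasp_force": force on a finger pad.
Only numpy, scipy, OpenCV 4.12 (cv2) and the standard library are available. Lean on these libraries where they do the work, as an engineer would, in place of code of your own. Each camera call takes 0.05 s, during which the arm holds its last target. There are 200 camera calls.

### The job

Change over the bench coater: lift the chamber hood off and stand it on the dark mat, stand the finished carrier from the stage upright in the steel tray, then put every fresh stub carrier from the wipe at the right upright in a pocket of its own on the round stage and turn the stage until its scale reads 30 degrees at the index line. Put the hood back on the base over its two alignment pegs, lowering it gently until its flange is fully home on the deck, and leave the other glassware and the stub box where they are.

Things in the scene. Friction and masses are not known exactly. Their poses are not given: they have to be found in the camera images.
- base: Coater base unit, a low white box with an aluminium deck: 284 mm along its x, 244 mm along y, deck 30 mm above the bench; fixed. Origin at the centre of its underside, z up. Two steel alignment pegs stand on the deck at x = +122 and -122 mm, y = 0: 10 mm diameter, 22 mm tall, the upper 8 mm tapered to 5 mm.
- deck (a point): Centre of the deck's upper face, on the stage's axis, 30 mm above the bench; axes as the base's. The hood's origin comes here when it is home.
- index (a point): Index line of the scale: a thin white line on a small black post on the deck, beside the stage's rim on the base's +y side, 90 mm from the axis; this point is its top, level with the rim. The mark on the rim nearest it is the reading.
- stage: Round specimen stage, an aluminium disc 172 mm wide on the deck, upper face 23 mm above it; origin on its axis at deck level. Turns either way and stays where left (0.2 N m). Black rim marks every 10 degrees from 0 to 90, counted clockwise seen from above: the 0 mark broad (3.4 mm) and long, the 90 mark thin and long, the rest short; so turning it counterclockwise raises the reading.
- mark30 (a point): The 30 degree mark of the stage's scale (third short mark after the broad 0 mark), as a point level with the rim, 90 mm from the axis: it lies at index when the scale reads 30. At the start the scale reads between 50 and 90.
- mark0 (a point): The broad 0 mark of the stage's scale, as a point level with the rim, 90 mm from the axis.
- hub (a point): Top centre of the stage's black hub grip, on the stage's axis, 65 mm above the deck. The grip is an upright flat-sided bar, 40 mm long along this point's x axis, 16 mm thick along y, 36 mm tall, above a 6 mm high foot of 48 mm diameter; it turns with the stage.
- pocket1 (a point): Centre of the floor of stage pocket 1 (first of four equal pockets around the hub, 54 mm from the axis); floor 23 mm above the deck. The pocket is 64 mm long along this point's x axis (at right angles to the radius) and 30 mm wide along y, inside rails 3 mm thick and 5 mm high. Any carrier fits, either way round.
- pocket2 (a point): Centre of the floor of stage pocket 2 (second of four equal pockets around the hub, 54 mm from the axis); floor 23 mm above the deck. The pocket is 64 mm long along this point's x axis (at right angles to the radius) and 30 mm wide along y, inside rails 3 mm thick and 5 mm high. Any carrier fits, either way round.
- pocket3 (a point): Centre of the floor of stage pocket 3 (third of four equal pockets around the hub, 54 mm from the axis); floor 23 mm above the deck. The pocket is 64 mm long along this point's x axis (at right angles to the radius) and 30 mm wide along y, inside rails 3 mm thick and 5 mm high. Any carrier fits, either way round.
- pocket4 (a point): Centre of the floor of stage pocket 4 (fourth of four equal pockets around the hub, 54 mm from the axis); floor 23 mm above the deck. The pocket is 64 mm long along this point's x axis (at right angles to the radius) and 30 mm wide along y, inside rails 3 mm thick and 5 mm high. Any carrier fits, either way round.
- carrier1: Fresh aluminium stub carrier, one of up to four (None if absent): block 60 mm along x, 26 mm along y, 12 mm tall; upright tab in its middle, 10 mm thick along x, 22 mm wide along y, reaching 44 mm above the underside; round specimen stubs on the block beside it, tops 16 mm above the underside. 90 g. Origin: centre of the underside, z up; grip the tab along x, tips above the stubs.
- carrier2: Fresh aluminium stub carrier, one of up to four (None if absent): block 60 mm along x, 26 mm along y, 12 mm tall; upright tab in its middle, 10 mm thick along x, 22 mm wide along y, reaching 44 mm above the underside; round specimen stubs on the block beside it, tops 16 mm above the underside. 90 g. Origin: centre of the underside, z up; grip the tab along x, tips above the stubs.
- carrier3: Fresh aluminium stub carrier, one of up to four (None if absent): block 60 mm along x, 26 mm along y, 12 mm tall; upright tab in its middle, 10 mm thick along x, 22 mm wide along y, reaching 44 mm above the underside; round specimen stubs on the block beside it, tops 16 mm above the underside. 90 g. Origin: centre of the underside, z up; grip the tab along x, tips above the stubs.
- carrier4: Fresh aluminium stub carrier, one of up to four (None if absent): block 60 mm along x, 26 mm along y, 12 mm tall; upright tab in its middle, 10 mm thick along x, 22 mm wide along y, reaching 44 mm above the underside; round specimen stubs on the block beside it, tops 16 mm above the underside. 90 g. Origin: centre of the underside, z up; grip the tab along x, tips above the stubs.
- coated: The finished carrier, the same in shape and size as the fresh ones (see carrier1); at the start it sits in a pocket of the stage under the hood. Origin at the centre of its underside, x along its 60 mm length, z up.
- tray: Low open steel tray on the bench at the far left: 110 mm along its x, 75 mm along y, 14 mm tall, wall and floor 3 mm thick; fixed. Origin at the centre of its underside, z up.
- mat: Dark square mat lying on the bench at the left, 260 by 260 mm, under 1 mm thick, origin at its centre: where the hood stands while the coater is open.
- hood: Chamber hood, at the start home on the base: clear cylinder 200 mm wide, top plate at 100 to 110 mm, foot flange 216 mm wide, 8 mm thick. Two flange lugs with 13.5 mm through holes at x = +122 and -122 mm, y = 0; fits either way round. Bar handle: 70 mm along x, 18 mm thick along y, 138 to 156 mm above the foot. About 0.75 kg. Origin: centre of the foot, z up; home on deck.
- beaker: Bystander: glass beaker, 70 mm diameter, 90 mm tall; origin at the centre of its underside.
- dish: Bystander: covered glass petri dish, 104 mm diameter, 18 mm tall; origin at the centre of its underside.
- stub_box: Bystander: stub storage box with clear lid, 80 mm along x, 120 mm along y, 34 mm tall; origin at the centre of its underside.

How it is judged (in metres and radians):
On the way, in this order (a step that is already met when the one before it is completed fails the run):
1. the hood stands on the mat (horizontal distance between hood and mat below 0.06 m and height (world z) of hood below 0.006 m and angle between hood's own z axis and vertical below 0.05 rad), for 0.2 s.
2. the finished carrier stands in the tray, every fresh carrier that is present sits in a stage pocket and the stage reads 30 degrees (x of coated in the frame of tray between -0.045 and 0.045 m and y of coated in the frame of tray between -0.03 and 0.03 m and z of coated in the frame of tray between 0 and 0.006 m and angle between coated's own z axis and vertical below 0.1 rad and ((horizontal distance between carrier1 and pocket1 below 0.004 m and z of carrier1 in the frame of pocket1 between -0.003 and 0.002 m and angle between the x axis of carrier1 and the x axis of pocket1, either way round below 0.12 rad and angle between carrier1's own z axis and vertical below 0.05 rad) or (horizontal distance between carrier1 and pocket2 below 0.004 m and z of carrier1 in the frame of pocket2 between -0.003 and 0.002 m and angle between the x axis of carrier1 and the x axis of pocket2, either way round below 0.12 rad and angle between carrier1's own z axis and vertical below 0.05 rad) or (horizontal distance between carrier1 and pocket3 below 0.004 m and z of carrier1 in the frame of pocket3 between -0.003 and 0.002 m and angle between the x axis of carrier1 and the x axis of pocket3, either way round below 0.12 rad and angle between carrier1's own z axis and vertical below 0.05 rad) or (horizontal distance between carrier1 and pocket4 below 0.004 m and z of carrier1 in the frame of pocket4 between -0.003 and 0.002 m and angle between the x axis of carrier1 and the x axis of pocket4, either way round below 0.12 rad and angle between carrier1's own z axis and vertical below 0.05 rad)) and ((horizontal distance between carrier2 and pocket1 below 0.004 m and z of carrier2 in the frame of pocket1 between -0.003 and 0.002 m and angle between the x axis of carrier2 and the x axis of pocket1, either way round below 0.12 rad and angle between carrier2's own z axis and vertical below 0.05 rad) or (horizontal distance between carrier2 and pocket2 below 0.004 m and z of carrier2 in the frame of pocket2 between -0.003 and 0.002 m and angle between the x axis of carrier2 and the x axis of pocket2, either way round below 0.12 rad and angle between carrier2's own z axis and vertical below 0.05 rad) or (horizontal distance between carrier2 and pocket3 below 0.004 m and z of carrier2 in the frame of pocket3 between -0.003 and 0.002 m and angle between the x axis of carrier2 and the x axis of pocket3, either way round below 0.12 rad and angle between carrier2's own z axis and vertical below 0.05 rad) or (horizontal distance between carrier2 and pocket4 below 0.004 m and z of carrier2 in the frame of pocket4 between -0.003 and 0.002 m and angle between the x axis of carrier2 and the x axis of pocket4, either way round below 0.12 rad and angle between carrier2's own z axis and vertical below 0.05 rad)) and ((horizontal distance between carrier3 and pocket1 below 0.004 m and z of carrier3 in the frame of pocket1 between -0.003 and 0.002 m and angle between the x axis of carrier3 and the x axis of pocket1, either way round below 0.12 rad and angle between carrier3's own z axis and vertical below 0.05 rad) or (horizontal distance between carrier3 and pocket2 below 0.004 m and z of carrier3 in the frame of pocket2 between -0.003 and 0.002 m and angle between the x axis of carrier3 and the x axis of pocket2, either way round below 0.12 rad and angle between carrier3's own z axis and vertical below 0.05 rad) or (horizontal distance between carrier3 and pocket3 below 0.004 m and z of carrier3 in the frame of pocket3 between -0.003 and 0.002 m and angle between the x axis of carrier3 and the x axis of pocket3, either way round below 0.12 rad and angle between carrier3's own z axis and vertical below 0.05 rad) or (horizontal distance between carrier3 and pocket4 below 0.004 m and z of carrier3 in the frame of pocket4 between -0.003 and 0.002 m and angle between the x axis of carrier3 and the x axis of pocket4, either way round below 0.12 rad and angle between carrier3's own z axis and vertical below 0.05 rad)) and ((horizontal distance between carrier4 and pocket1 below 0.004 m and z of carrier4 in the frame of pocket1 between -0.003 and 0.002 m and angle between the x axis of carrier4 and the x axis of pocket1, either way round below 0.12 rad and angle between carrier4's own z axis and vertical below 0.05 rad) or (horizontal distance between carrier4 and pocket2 below 0.004 m and z of carrier4 in the frame of pocket2 between -0.003 and 0.002 m and angle between the x axis of carrier4 and the x axis of pocket2, either way round below 0.12 rad and angle between carrier4's own z axis and vertical below 0.05 rad) or (horizontal distance between carrier4 and pocket3 below 0.004 m and z of carrier4 in the frame of pocket3 between -0.003 and 0.002 m and angle between the x axis of carrier4 and the x axis of pocket3, either way round below 0.12 rad and angle between carrier4's own z axis and vertical below 0.05 rad) or (horizontal distance between carrier4 and pocket4 below 0.004 m and z of carrier4 in the frame of pocket4 between -0.003 and 0.002 m and angle between the x axis of carrier4 and the x axis of pocket4, either way round below 0.12 rad and angle between carrier4's own z axis and vertical below 0.05 rad)) and horizontal distance between mark30 and index below 0.0047 m), for 0.2 s.
3. the hood is home on the deck over both pegs (horizontal distance between hood and deck below 0.004 m and z of hood in the frame of deck between -0.003 and 0.002 m and angle between the x axis of hood and the x axis of base, either way round below 0.04 rad and angle between hood's own z axis and vertical below 0.02 rad), for 0.2 s.
At the end, for the whole second after the job is handed in: Finished carrier flat in the tray; every fresh carrier present flat in a stage pocket (within 4 mm of its centre, 2 mm of its floor); stage at 30 degrees within 3; hood home over both pegs (within 2 mm of the deck, centred within 4 mm, level); all at rest (all of step 2 and all of step 3 and linear speed of hood below 0.01 m/s and linear speed of each of carrier1, carrier2, carrier3, carrier4, coated below 0.02 m/s); the robot touches nothing.
It fails at once if a bystander is pushed more than 30 mm (distance of any of beaker, dish, stub_box from where it was at the start of the episode above 0.03 m).
It fails at once if the hood hits the base hard (over 60 N) (contact force between hood and base above 60 N).
It fails at once if the hood is tipped over (angle between hood's own z axis and vertical above 0.6 rad).
Of carrier1, carrier2, carrier3, carrier4 only 2 to 4 are there at a start; the rules pass over those that are not, and their reading is None.
At some moment in a run one of carrier1, carrier2, carrier3, carrier4 may be knocked a few centimetres aside while the robot is not near it.
It also fails if it takes over 210 s, if anything falls off the work surface, if the arm or the gripper's body presses on something with over 40 N, if the wrist force passes 120 N, or if a joint passes its speed limit or range.

## Working session

There is one attempt and no reset: what is moved stays moved. The work goes in short steps, Python scripts to look and compute and a tool call to move; the robot and the scene stay as the last step left them, time stands still between calls to the robot, and variables do not carry over. Pictures are saved under pics/ and viewed, at most 14 in all, crops included, and the job is handed in when it is done.

Besides the shell and the picture viewer there is one more tool, called after ">>>" in YAML: its name, and indented under it one key for each argument. play_rows: Moves the arm, as the interface text tells. Its arguments: {"type":"object","properties":{"steps":{"type":"array","items":{"type":"array","items":{"type":"array","items":{"type":"number"}}}},"gripper":{"type":"number"},"squeeze":{"type":"number"}},"required":["steps"]}

```bash
mkdir -p pics
cat > h.py <<'E'
import numpy as np, cv2
from scipy.spatial.transform import Rotation as R
from workcell import bot
def snap(cam,fn=None):
    c=bot.camera(cam)
    if fn: cv2.imwrite('pics/'+fn,c['img'])
    np.save('/tmp/'+cam+'.npy',c,allow_pickle=True); return c
def load(cam): return np.load('/tmp/'+cam+'.npy',allow_pickle=True).item()
def rot(c):
    a=np.array(c['attitude'],float)
    return a if a.shape==(3,3) else R.from_euler('xyz',a,degrees=True).as_matrix()
def ray(c,u,v,fish=False):
    f=210/np.tan(np.radians(c['vfov']/2)); d=np.array([u-c['cx'],v-c['cy']])/f
    if fish:
        r=np.hypot(*d); d=d/r*np.sin(r) if r>1e-9 else d; k=np.array([*d,np.cos(r)])
    else: k=np.array([*d,1.])
    return rot(c)@k
def at(c,u,v,z,fish=False):
    k=ray(c,u,v,fish); p=np.array(c['xyz']); return (p+k*(z-p[2])/k[2]).round(4)
def proj(c,P,fish=False):
    f=210/np.tan(np.radians(c['vfov']/2)); k=rot(c).T@(np.array(P)-np.array(c['xyz']))
    if fish:
        s=np.hypot(k[0],k[1]); t=np.arctan2(s,k[2]); d=k[:2]/max(s,1e-9)*t
    else: d=k[:2]/k[2]
    return np.array([c['cx'],c['cy']])+f*d
E
python3 - <<'E'
from h import *
for n in ('top','scene','wrist'):
    c=snap(n,n+'0.png'); print(n,c['vfov'],c['cx'],c['cy'],c['xyz'],c['attitude'])
    if n=='top': cv2.imwrite('pics/top0b.png',cv2.resize(c['img'],(800,600),interpolation=cv2.INTER_CUBIC))
o=bot.get_obs(); print(o, bot.hold_point_z)
E
```

```text
top 43.64590853799965 277.60597072838726 211.87138652231047 [0.38803363 0.01492987 1.54283372] [-174.54540337   -1.12327588  -89.84969336]
scene 52.7093085618471 274.4689976084124 210.30868798397645 [ 0.86369307 -0.63292786  0.93240958] [-138.70273066    0.75080406   28.26309535]
wrist 65.70646984690485 283.29587433521164 204.1610818438589 [0.07757979 0.54793534 0.373332  ] [1.64777080e+02 6.18821663e-02 7.49921182e+01]
{'time': 0.15, 'q': array([ 7.49996945e+01,  5.00323529e+00,  1.00453280e+01,  9.51017420e+01,
       -9.96634810e-05,  9.00001500e+01]), 'qd': array([-0.08878672, -0.057705  ,  0.14671729,  0.00859902,  0.09051546,
        0.01597909]), 'joint_efforts': array([-2.95125146e-04, -5.20761287e+01,  4.65044188e+01,  1.37568422e-02,
       -7.49605715e-05, -3.28281180e-05]), 'ee_pos': array([0.14229471, 0.53103758, 0.19325596]), 'tcp_rot': array([-1.79940351e+02,  9.98195859e-05,  1.64999545e+02]), 'wrist_force': array([-0.38797115,  0.3323716 , -0.17824649]), 'torque': array([ 0.04433129, -0.00711461, -0.00614491]), 'grasp_force': 0.0, 'opening': 0.08574413500415273} 0.0187
```

View pics/top0b.png

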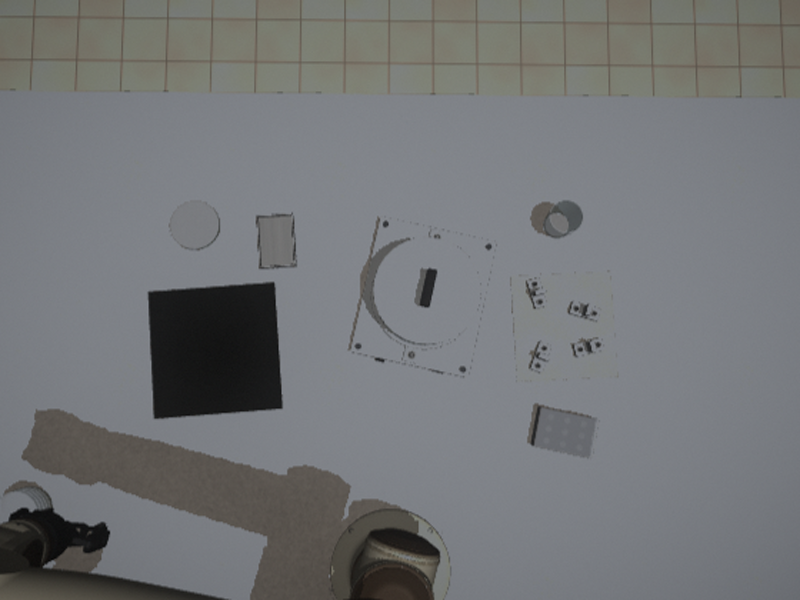

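View pics/scene0.png

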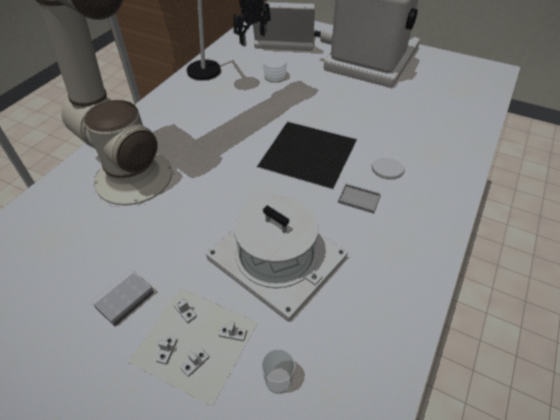

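Run:
```python
from h import *
c=load('top'); im=c['img']
a=cv2.resize(im[180:270,355:435],(533,600),interpolation=cv2.INTER_CUBIC)  # carriers x6.67
b=cv2.resize(im[180:222,282:318],(260,303),interpolation=cv2.INTER_CUBIC)  # handle x7.22
m=np.zeros((600,800,3),np.uint8); m[:,:533]=a; m[:303,540:800]=b; 
m=np.clip(m.astype(float)*1.4,0,255).astype(np.uint8)
cv2.imwrite('pics/crop1.png',m)
s=1/1.42857
for n,pts,z in [('mat',[(149,292),(275,283),(282,408),(155,418)],0.001),('tray',[(256,215),(293,212),(297,267),(259,269)],.014),('base',[(379,217),(497,242),(467,377),(349,350)],.03),('handle',[(429,268),(425,307)],.186),('dish',[(194,225)],.018),('beaker',[(556,224)],.0),('box',[(536,404),(598,417),(590,457),(530,445)],.034)]:
    P=np.array([at(c,u*s,v*s,z) for u,v in pts]); print(n,P[:,:2].tolist(),'c',P.mean(0)[:2], [round(float(np.linalg.norm(P[i]-P[i-1])),3) for i in range(len(P))])
```

```text
mat [[0.5551, 0.4946], [0.5751, 0.2365], [0.3191, 0.2177], [0.2986, 0.4738]] c [0.436975 0.35565 ] [0.257, 0.259, 0.257, 0.257]
tray [[0.7148, 0.2763], [0.7216, 0.2001], [0.6068, 0.1901], [0.6023, 0.2678]] c [0.661375 0.233575] [0.113, 0.077, 0.115, 0.078]
base [[0.7089, 0.0222], [0.6585, -0.2199], [0.3829, -0.1566], [0.4364, 0.0812]] c [ 0.546675 -0.068275] [0.279, 0.247, 0.283, 0.244]
handle [[0.5817, -0.0705], [0.51, -0.0631]] c [ 0.54585 -0.0668 ] [0.072, 0.072]
dish [[0.6922, 0.4021]] c [0.6922 0.4021] [0.0]
beaker [[0.7029, -0.3492]] c [ 0.7029 -0.3492] [0.0]
box [[0.3294, -0.2944], [0.3038, -0.4188], [0.2248, -0.4009], [0.2483, -0.2812]] c [ 0.276575 -0.348825] [0.082, 0.127, 0.081, 0.122]
```

View pics/crop1.png

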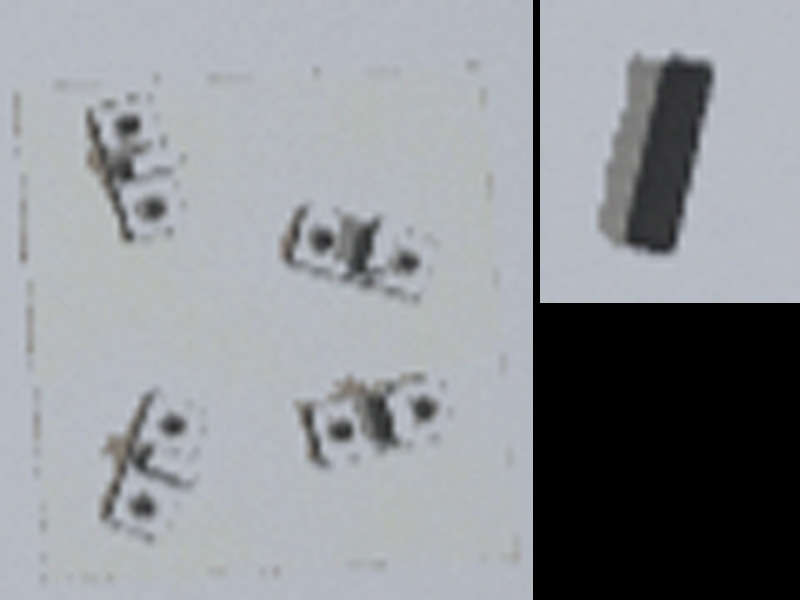

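```bash
cat >> h.py <<'E'
def go(x,y,z=None,yaw=None,v=.035):
    o=bot.get_obs(); p=o['ee_pos']; Rm=R.from_euler('xyz',o['tcp_rot'],degrees=True).as_matrix()
    ps=o['tcp_rot'][2]; d=np.array([x-p[0],y-p[1],(p[2] if z is None else z)-p[2]])
    b=Rm.T@d; t=0 if yaw is None else -np.radians((yaw-ps+90)%180-90)
    print('now',p.round(4),'yaw',round(ps,2),'body shift',b.round(4),'turn',round(t,4),'(world turn applied AFTER shift)')
    n=max(1,int(np.ceil(np.linalg.norm(b[:2])/v))); print('xy rows',n,(b[:2]/n).round(5))
E
python3 - <<'E'
from h import *
c=load('top'); 
h=at(c,130/7.22+282,154/7.22+180,.186); print('handle',h)
for d in [((128,124),(152,208)),((322,240),(407,261)),((174,425),(142,507)),((342,430),(424,408))]:
    P=[at(c,355+u/6.667,180+v/6.667,.016) for u,v in d]; e=P[1]-P[0]
    print((P[0]+P[1])[:2]/2, np.linalg.norm(e), 'x-axis deg',np.degrees(np.arctan2(e[1],e[0])))
go(.5465,-.0675,.26,168)
E
```

```text
handle [ 0.5456 -0.0697  0.186 ]
[ 0.55585 -0.30385] 0.038643240029790464 x-axis deg -164.84891346498435
[ 0.51885 -0.4026 ] 0.03849116781808522 x-axis deg -103.67521623906792
[ 0.4239 -0.3098] 0.03866264346885764 x-axis deg 157.813322106552
[ 0.44475 -0.40915] 0.037573660987452365 x-axis deg -75.03911473967777
now [0.1423 0.531  0.1933] yaw 165.0 body shift [-0.5453 -0.4736 -0.0663] turn -0.0524 (world turn applied AFTER shift)
xy rows 21 [-0.02597 -0.02255]
```

>>> play_rows:
  steps:
    - [[0,0,-0.014,-0.0104],[0,0,-0.014,-0.0104],[0,0,-0.014,-0.0104],[0,0,-0.014,-0.0104],[0,0,-0.014,-0.0104]]
  gripper: 0.0854
  squeeze: 60

```text
time: 0.57
ee_pos: [0.1423, 0.5311, 0.2642]
tcp_rot: [-180.0, -0.0, 168.0]
wrist_force: [-0.0, 0.8, -1.2]
opening: 0.0856
grasp_force: 0.0
```

```bash
python3 -c "
from h import *
go(.546,-.0688,.26,168)"
```

```text
now [0.1423 0.5311 0.2642] yaw 168.01 body shift [-0.5195 -0.503   0.0044] turn 0.0002 (world turn applied AFTER shift)
xy rows 21 [-0.02474 -0.02395]
```

>>> play_rows:
  steps:
    - [[-0.026,-0.0252,0,0],[-0.026,-0.0252,0,0],[-0.026,-0.0252,0,0],[-0.026,-0.0252,0,0],[-0.026,-0.0252,0,0]]

```text
time: 0.98
ee_pos: [0.2437, 0.3794, 0.2635]
tcp_rot: [-180.0, -0.0, 168.0]
wrist_force: [0.7, 1.2, 1.1]
opening: 0.0853
grasp_force: 0.0
```

>>> play_rows:
  steps:
    - [[-0.026,-0.0252,0,0],[-0.026,-0.0252,0,0],[-0.026,-0.0252,0,0],[-0.026,-0.0252,0,0],[-0.026,-0.0252,0,0]]

```text
time: 1.4
ee_pos: [0.3446, 0.229, 0.2638]
tcp_rot: [180.0, 0.0, 168.0]
wrist_force: [0.7, 0.6, -0.3]
opening: 0.0856
grasp_force: 0.0
```

>>> play_rows:
  steps:
    - [[-0.026,-0.0252,0,0],[-0.026,-0.0252,0,0],[-0.026,-0.0252,0,0],[-0.026,-0.0252,0,0],[-0.026,-0.0252,0,0]]

```text
time: 1.82
ee_pos: [0.4456, 0.0785, 0.2638]
tcp_rot: [180.0, 0.0, 168.0]
wrist_force: [0.6, -0.2, -0.1]
opening: 0.0853
grasp_force: 0.0
```

>>> play_rows:
  steps:
    - [[-0.026,-0.0252,0,0],[-0.026,-0.0252,0,0],[-0.026,-0.0252,0,0],[-0.026,-0.0252,0,0],[-0.026,-0.0252,0,0]]

```text
time: 2.23
ee_pos: [0.5466, -0.0718, 0.2635]
tcp_rot: [180.0, -0.0, 168.0]
wrist_force: [0.5, 0.5, 0.2]
opening: 0.0852
grasp_force: 0.0
```

Run:
```python
from h import *
c=snap('wrist','w1.png'); go(.546,-.0688,.159,168)
c=snap('scene')
```

```text
now [ 0.5492 -0.076   0.2614] yaw 167.83 body shift [0.0045 0.0066 0.1024] turn -0.0029 (world turn applied AFTER shift)
xy rows 1 [0.0045 0.0066]
```

View pics/w1.png

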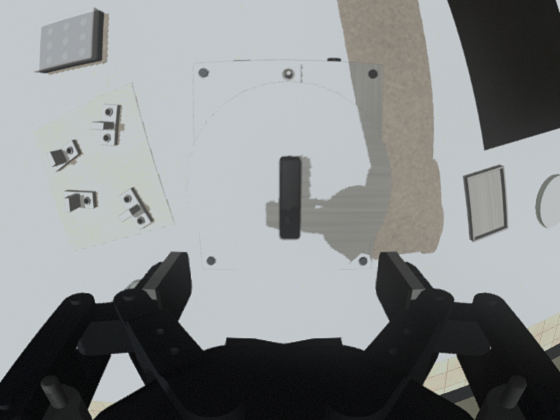

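Run:
```python
from h import *
c=load('wrist'); print(c['xyz'],c['attitude'])
P=[at(c,u,v,.03,True) for u,v in [(203,72),(373,73),(211,261),(363,261)]]
print(P,'mean',np.mean(P,0))
for s in ([(281,157),(300,156),(280,239),(300,238)]): print(at(c,*s,.186,True))
H=[at(c,290.5,156.5,.186,True),at(c,290,238.5,.186,True)];e=H[0]-H[1]; print('handle',np.mean(H,0),np.degrees(np.arctan2(e[1],e[0])))
print(bot.get_obs()['qd'].round(2)); go(.546,-.0688,.159,168)
```

```text
[ 0.48106776 -0.05845587  0.44373609] [ 1.64788211e+02 -8.54117949e-03  7.79546910e+01]
[array([ 0.3989, -0.1456,  0.03  ]), array([0.4447, 0.0669, 0.03  ]), array([ 0.6517, -0.2001,  0.03  ]), array([0.6973, 0.012 , 0.03  ])] mean [ 0.54815 -0.0667   0.03   ]
[ 0.5112 -0.0667  0.186 ]
[ 0.5135 -0.0518  0.186 ]
[ 0.579  -0.0822  0.186 ]
[ 0.5817 -0.0654  0.186 ]
handle [ 0.5464 -0.0665  0.186 ] 167.8822279495268
[ 3.34 -3.37 -2.63  1.42  1.12  3.42]
now [ 0.5476 -0.0737  0.2614] yaw 167.76 body shift [0.0024 0.0045 0.1024] turn -0.0042 (world turn applied AFTER shift)
xy rows 1 [0.00237 0.00453]
```

>>> play_rows:
  steps:
    - [[0.0003,0.0014,0.013,0],[0.0003,0.0014,0.013,0],[0.0003,0.0014,0.013,0],[0,0,0.013,0],[0,0,0.013,0]]

```text
time: 2.75
ee_pos: [0.5456, -0.0652, 0.1981]
tcp_rot: [180.0, -0.0, 168.0]
wrist_force: [-0.0, -0.9, -0.4]
opening: 0.0854
grasp_force: 0.0
```

>>> play_rows:
  steps:
    - [[0,0,0.01,0],[0,0,0.01,0],[0,0,0.01,0],[0,0,0.009,0],[0,0,0,0]]

```text
time: 3.17
ee_pos: [0.5453, -0.0655, 0.1578]
tcp_rot: [-180.0, -0.1, 168.0]
wrist_force: [-0.9, 0.1, -0.5]
opening: 0.0855
grasp_force: 0.0
```

>>> play_rows:
  steps:
    - [[0,0,0,0],[0,0,0,0],[0,0,0,0],[0,0,0,0],[0,0,0,0]]
  gripper: 0.0
  squeeze: 80

```text
time: 3.58
ee_pos: [0.5462, -0.0657, 0.1602]
tcp_rot: [180.0, 0.0, 168.0]
wrist_force: [-0.4, 0.0, -0.1]
opening: 0.0256
grasp_force: 0.0
```

>>> play_rows:
  steps:
    - [[0,0,0,0],[0,0,0,0],[0,0,0,0],[0,0,0,0],[0,0,0,0]]

```text
time: 4.0
ee_pos: [0.546, -0.0657, 0.1598]
tcp_rot: [-180.0, 0.0, 168.0]
wrist_force: [0.3, -0.5, -0.3]
opening: -0.0001
grasp_force: 0.0
```

Run:
```python
from h import *
c=snap('wrist'); s=snap('scene'); print(c['xyz'],bot.get_obs()['ee_pos'])
m=np.zeros((420,800,3),np.uint8); m[:,:440]=c['img'][:,60:500]; m[:,440:]=cv2.resize(s['img'][170:350,180:334],(360,420),interpolation=cv2.INTER_CUBIC)
cv2.imwrite('pics/m2.png',m)
```

```text
[ 0.48040865 -0.05234156  0.33995966] [ 0.54595797 -0.06569326  0.15977853]
```

View pics/m2.png

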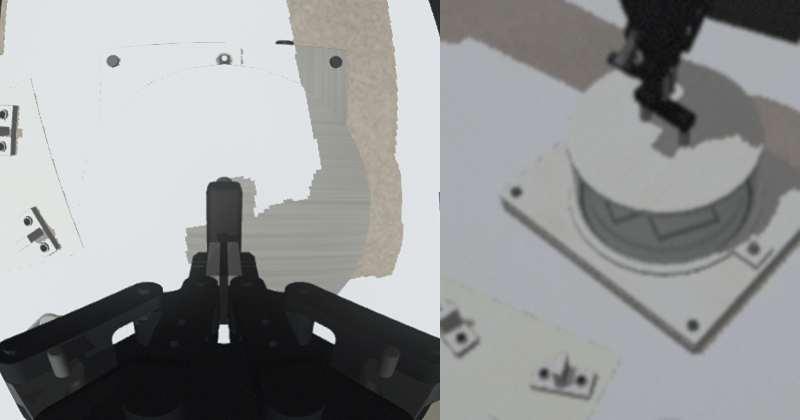

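Run:
```python
from h import *
c=load('wrist');s=load('scene'); o=bot.get_obs(); t=o['ee_pos']
print('tcp wrist px (crop -60)',proj(c,t,True)-[60,0],proj(c,t+[0,0,.02],True)-[60,0],proj(c,t+[0,0,.05],True)-[60,0])
e=np.array([np.cos(np.radians(-12)),np.sin(np.radians(-12)),0])*.035
for z in (.186,.168):
  for k in (1,-1): P=np.array([.547,-.067,z])+k*e; print(z,k,proj(c,P,True)-[60,0],(proj(s,P)-[180,170])*[360/154,420/180]+[440,0])
print((proj(s,t)-[180,170])*[360/154,420/180]+[440,0]); print(o['opening'],o['grasp_force'],o['wrist_force'])
i=cv2.resize(c['img'][150:300,200:380],(720,600),interpolation=cv2.INTER_CUBIC); cv2.imwrite('pics/c3.png',np.clip(i.astype(float)*2.5+20,0,255).astype(np.uint8))
```

```text
tcp wrist px (crop -60) [224.28217664 233.3654082 ] [224.39364327 246.40896476] [224.61104941 272.12135451]
0.186 1 [222.47725836 309.77431518] [686.81906629 116.67353332]
0.186 -1 [222.27678147 186.80106074] [633.31633425  82.95913849]
0.168 1 [222.53986754 293.51759702] [686.69990883 128.2656608 ]
0.168 -1 [222.37531573 179.75830803] [633.91177634  94.65316869]
[659.72474779 115.18876566]
-0.0002835330890912895 0.0 [ 0.02126486 -0.2247797   0.87757594]
```

View pics/c3.png

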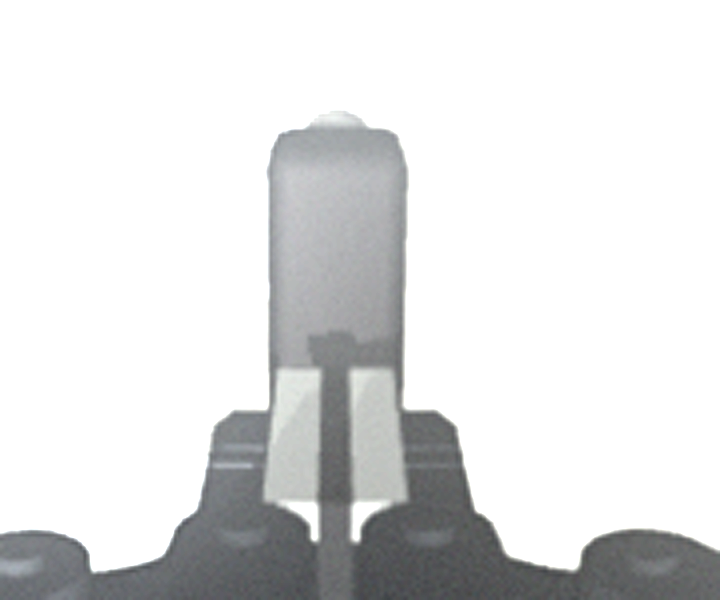

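>>> play_rows:
  steps:
    - [[0,0,0.001,0],[0,0,0.001,0],[0,0,0.001,0],[0,0,0.001,0],[0,0,0,0]]

```text
time: 4.52
ee_pos: [0.5458, -0.0657, 0.1555]
tcp_rot: [-180.0, -0.0, 168.0]
wrist_force: [0.4, -0.7, -0.9]
opening: 0.0001
grasp_force: 0.0
```

Run:
```python
from h import *
a=load('wrist')['img'].astype(int).mean(2); b=snap('wrist')['img'].astype(int).mean(2)
for x in (274,293): print(x,a[224:260,x-2:x+3].mean(1).round().astype(int).tolist(),'\n',b[224:260,x-2:x+3].mean(1).round().astype(int).tolist())
```

```text
274 [65, 64, 63, 64, 62, 63, 63, 61, 62, 62, 61, 60, 60, 60, 59, 60, 60, 58, 72, 83, 82, 82, 83, 82, 80, 80, 78, 77, 77, 76, 74, 73, 73, 73, 73, 72] 
 [64, 65, 64, 64, 63, 63, 62, 62, 63, 61, 61, 61, 60, 56, 49, 50, 48, 55, 73, 83, 83, 83, 81, 82, 82, 82, 82, 81, 81, 79, 78, 76, 75, 75, 73, 73]
293 [58, 58, 58, 57, 57, 56, 56, 55, 56, 55, 53, 48, 45, 46, 46, 44, 44, 50, 68, 76, 75, 74, 73, 72, 72, 71, 71, 72, 71, 71, 71, 71, 70, 71, 71, 70] 
 [58, 58, 58, 57, 57, 56, 56, 56, 56, 55, 54, 51, 51, 50, 48, 44, 44, 50, 70, 80, 78, 77, 74, 72, 72, 72, 72, 72, 71, 70, 72, 71, 71, 71, 71, 71]
```

Run:
```python
from h import *
s=snap('scene'); o=bot.get_obs(); t=o['ee_pos']; x0,y0=235,170
i=np.clip(cv2.resize(s['img'][y0:y0+75,x0:x0+100],(800,600),interpolation=cv2.INTER_CUBIC).astype(float)*2,0,255).astype(np.uint8); cv2.imwrite('pics/s4.png',i)
f=lambda P:((proj(s,P)-[x0,y0])*8).round()
print('tcp',f(t),f(t+[0,0,.02]),f(t+[0,0,.04]),'handle top c',f([.547,-.067,.186]))
```

```text
tcp [312. 404.] [311. 360.] [310. 315.] handle top c [312. 341.]
```

View pics/s4.png

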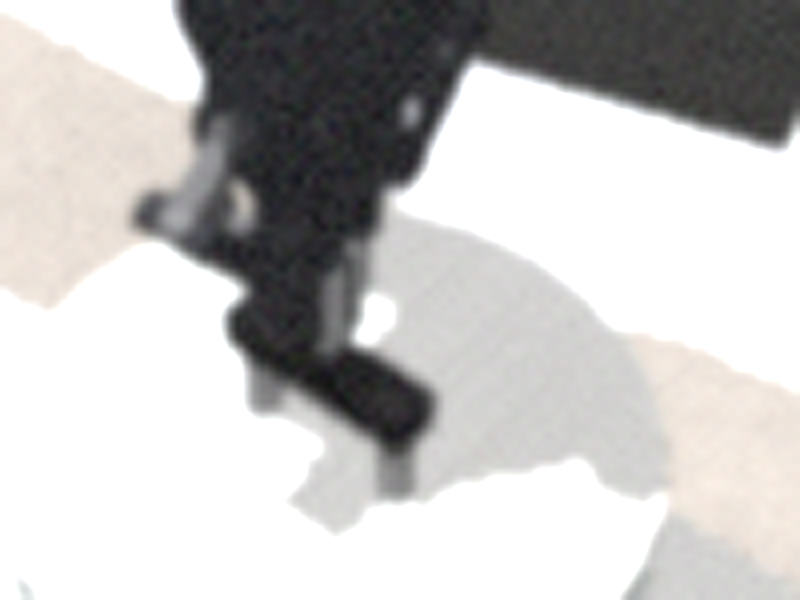

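>>> play_rows:
  steps:
    - [[0,0,-0.002,0],[0,0,0,0],[0,0,0,0],[0,0,0,0],[0,0,0,0]]
  gripper: 0.0854

```text
time: 5.03
ee_pos: [0.546, -0.0657, 0.1578]
tcp_rot: [-180.0, 0.0, 168.0]
wrist_force: [0.7, 0.7, -0.2]
opening: 0.0606
grasp_force: 0.0
```

>>> play_rows:
  steps:
    - [[0,0,0,0],[0,0,0,0],[0,0,0,0],[0,0,0,0],[0,0,0,0]]

```text
time: 5.45
ee_pos: [0.546, -0.0657, 0.1578]
tcp_rot: [180.0, -0.0, 168.0]
wrist_force: [0.8, 0.6, -0.5]
opening: 0.0855
grasp_force: 0.0
```

>>> play_rows:
  steps:
    - [[0,0,0.003,0],[0,0,0.003,0],[0,0,0.003,0],[0,0,0.003,0],[0,0,0.002,0]]

```text
time: 5.87
ee_pos: [0.5458, -0.0657, 0.1431]
tcp_rot: [-180.0, -0.0, 168.0]
wrist_force: [0.6, -0.5, 0.0]
opening: 0.0854
grasp_force: 0.0
```

>>> play_rows:
  steps:
    - [[0,0,0.003,0],[0,0,0.003,0],[0,0,0.003,0],[0,0,0.003,0],[0,0,0,0]]

```text
time: 6.28
ee_pos: [0.5457, -0.0657, 0.131]
tcp_rot: [-180.0, -0.1, 168.0]
wrist_force: [-0.6, 0.8, -1.5]
opening: 0.085
grasp_force: 0.0
```

>>> play_rows:
  steps:
    - [[0,0,0,0],[0,0,0,0],[0,0,0,0],[0,0,0,0],[0,0,0,0]]
  gripper: 0.0
  squeeze: 60

```text
time: 6.7
ee_pos: [0.5461, -0.0657, 0.1319]
tcp_rot: [180.0, 0.0, 168.0]
wrist_force: [0.4, -0.6, -0.8]
opening: 0.0257
grasp_force: 0.0
```

>>> play_rows:
  steps:
    - [[0,0,0,0],[0,0,0,0],[0,0,0,0],[0,0,0,0],[0,0,0,0]]

```text
time: 7.12
ee_pos: [0.5461, -0.0656, 0.1321]
tcp_rot: [180.0, 0.0, 168.0]
wrist_force: [-0.8, 1.8, 4.8]
opening: 0.0166
grasp_force: 60.5
```

>>> play_rows:
  steps:
    - [[0,0,-0.004,0],[0,0,-0.004,0],[0,0,-0.004,0],[0,0,-0.004,0],[0,0,-0.004,0]]
  squeeze: 90

```text
time: 7.53
ee_pos: [0.5458, -0.0657, 0.1517]
tcp_rot: [-180.0, -0.0, 168.0]
wrist_force: [0.3, -0.1, -7.2]
opening: 0.0158
grasp_force: 88.3
```

>>> play_rows:
  steps:
    - [[0,0,-0.008,0],[0,0,-0.008,0],[0,0,-0.008,0],[0,0,-0.008,0],[0,0,-0.008,0]]

```text
time: 7.95
ee_pos: [0.5461, -0.0657, 0.1929]
tcp_rot: [180.0, 0.0, 168.0]
wrist_force: [0.5, -1.0, -7.2]
opening: 0.0155
grasp_force: 88.3
```

>>> play_rows:
  steps:
    - [[0,0,-0.008,0],[0,0,-0.008,0],[0,0,-0.008,0],[0,0,-0.008,0],[0,0,-0.008,0]]

```text
time: 8.37
ee_pos: [0.546, -0.0657, 0.2326]
tcp_rot: [-180.0, 0.0, 168.0]
wrist_force: [0.4, -0.2, -7.5]
opening: 0.016
grasp_force: 88.3
```

Run:
```python
from h import *
s=snap('scene'); o=bot.get_obs()
i=np.clip(cv2.resize(s['img'][110:320,150:430],(800,600),interpolation=cv2.INTER_CUBIC).astype(float)*1.6,0,255).astype(np.uint8); cv2.imwrite('pics/s5.png',i); go(.437,.356)
```

```text
now [ 0.5463 -0.0657  0.2343] yaw 167.98 body shift [ 1.948e-01  3.897e-01 -3.000e-04] turn 0 (world turn applied AFTER shift)
xy rows 13 [0.01498 0.02998]
```

View pics/s5.png

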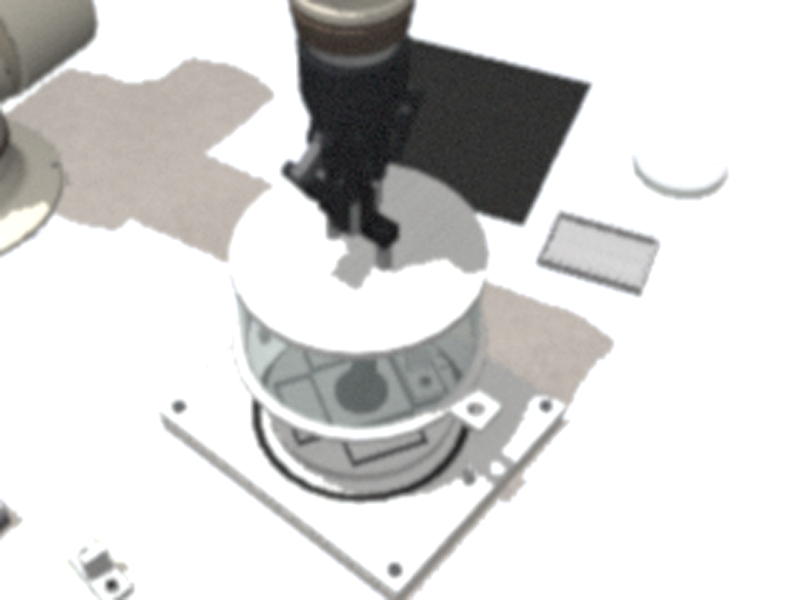

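>>> play_rows:
  steps:
    - [[0.006,0.012,0,0],[0.013,0.026,0,0],[0.013,0.026,0,0],[0.013,0.026,0,0],[0.013,0.026,0,0]]

```text
time: 8.83
ee_pos: [0.5126, 0.0612, 0.2316]
tcp_rot: [180.0, -0.0, 168.0]
wrist_force: [1.1, 0.5, -6.7]
opening: 0.0156
grasp_force: 88.6
```

>>> play_rows:
  steps:
    - [[0.013,0.026,0,0],[0.013,0.026,0,0],[0.013,0.026,0,0],[0.013,0.026,0,0],[0.013,0.026,0,0]]

```text
time: 9.25
ee_pos: [0.4759, 0.2021, 0.2317]
tcp_rot: [180.0, -0.0, 168.0]
wrist_force: [0.1, -0.3, -7.9]
opening: 0.0157
grasp_force: 88.6
```

>>> play_rows:
  steps:
    - [[0.013,0.026,0,0],[0.013,0.026,0,0],[0.013,0.026,0,0],[0.013,0.026,0,0],[0.013,0.026,0,0]]

```text
time: 9.67
ee_pos: [0.4393, 0.3428, 0.2316]
tcp_rot: [-180.0, -0.0, 168.0]
wrist_force: [1.6, -0.1, -7.5]
opening: 0.0158
grasp_force: 88.6
```

>>> play_rows:
  steps:
    - [[0.006,0.012,0.01,0],[0,0,0.024,0],[0,0,0.024,0],[0,0,0.024,0],[0,0,0.014,0]]

```text
time: 10.08
ee_pos: [0.4357, 0.3537, 0.1323]
tcp_rot: [-179.8, -0.1, 168.0]
wrist_force: [-1.0, 0.0, -7.2]
opening: 0.0159
grasp_force: 88.7
```

>>> play_rows:
  steps:
    - [[0,0,0.01,0],[0,0,0.01,0],[0,0,0.005,0],[0,0,0.003,0],[0,0,0,0]]

```text
time: 10.5
ee_pos: [0.4371, 0.3542, 0.1078]
tcp_rot: [180.0, 0.0, 168.0]
wrist_force: [-1.1, -0.5, -7.3]
opening: 0.0157
grasp_force: 88.7
```

>>> play_rows:
  steps:
    - [[0,0,0.002,0],[0,0,0.002,0],[0,0,0.002,0],[0,0,0.002,0],[0,0,0,0]]

```text
time: 10.92
ee_pos: [0.4374, 0.3546, 0.1023]
tcp_rot: [179.9, 0.1, 168.0]
wrist_force: [-3.1, -1.8, 7.3]
opening: 0.0158
grasp_force: 90.7
```

>>> play_rows:
  steps:
    - [[0,0,0,0],[0,0,0,0],[0,0,0,0],[0,0,0,0],[0,0,0,0]]
  gripper: 0.0854

```text
time: 11.33
ee_pos: [0.4371, 0.3543, 0.0999]
tcp_rot: [180.0, 0.0, 168.0]
wrist_force: [1.0, -0.5, 0.2]
opening: 0.0754
grasp_force: 0.0
```

>>> play_rows:
  steps:
    - [[0,0,0,0],[0,0,0,0],[0,0,0,0],[0,0,0,0],[0,0,0,0]]

```text
time: 11.75
ee_pos: [0.437, 0.3542, 0.0998]
tcp_rot: [-180.0, -0.0, 168.0]
wrist_force: [-0.2, -0.0, -0.6]
opening: 0.0855
grasp_force: 0.0
```

>>> play_rows:
  steps:
    - [[0,0,-0.005,0],[0,0,-0.02,0],[0,0,-0.025,0],[0,0,-0.025,0],[0,0,-0.025,0]]

```text
time: 12.17
ee_pos: [0.4369, 0.354, 0.2013]
tcp_rot: [180.0, 0.0, 168.0]
wrist_force: [0.3, 0.4, -0.3]
opening: 0.0854
grasp_force: 0.0
```

>>> play_rows:
  steps:
    - [[-0.006,-0.013,-0.01,0],[-0.015,-0.03,-0.01,0],[-0.015,-0.03,-0.01,0],[-0.015,-0.03,-0.01,0],[-0.015,-0.03,0,0]]

```text
time: 12.58
ee_pos: [0.4743, 0.2086, 0.2417]
tcp_rot: [179.9, 0.1, 168.0]
wrist_force: [-0.4, 0.9, 0.4]
opening: 0.0853
grasp_force: 0.0
```

>>> play_rows:
  steps:
    - [[-0.015,-0.03,0,0],[-0.015,-0.03,0,0],[-0.015,-0.03,0,0],[-0.015,-0.03,0,0],[-0.015,-0.03,0,0]]

```text
time: 13.0
ee_pos: [0.5158, 0.0458, 0.2398]
tcp_rot: [-180.0, 0.0, 168.0]
wrist_force: [0.7, 1.3, 0.8]
opening: 0.0854
grasp_force: 0.0
```

>>> play_rows:
  steps:
    - [[-0.015,-0.03,0,0],[-0.015,-0.03,0,0],[-0.015,-0.03,0,0],[-0.009,-0.017,0,0],[0,0,0,0]]

```text
time: 13.42
ee_pos: [0.5467, -0.0718, 0.2389]
tcp_rot: [-179.9, -0.1, 167.8]
wrist_force: [-0.8, -0.0, -0.4]
opening: 0.0852
grasp_force: 0.0
```

Run:
```python
from h import *
t=snap('top')
c=snap('wrist'); print(bot.get_obs()['ee_pos'],c['xyz'],c['attitude'])
i=np.clip(cv2.resize(c['img'][45:270,150:450],(800,600),interpolation=cv2.INTER_CUBIC).astype(float)*1.0,0,255).astype(np.uint8); cv2.imwrite('pics/w6.png',i)
```

```text
[ 0.5461678  -0.06882008  0.23941263] [ 0.4809897  -0.05649608  0.41941418] [1.64836759e+02 8.29587530e-03 7.77886354e+01]
```

View pics/w6.png

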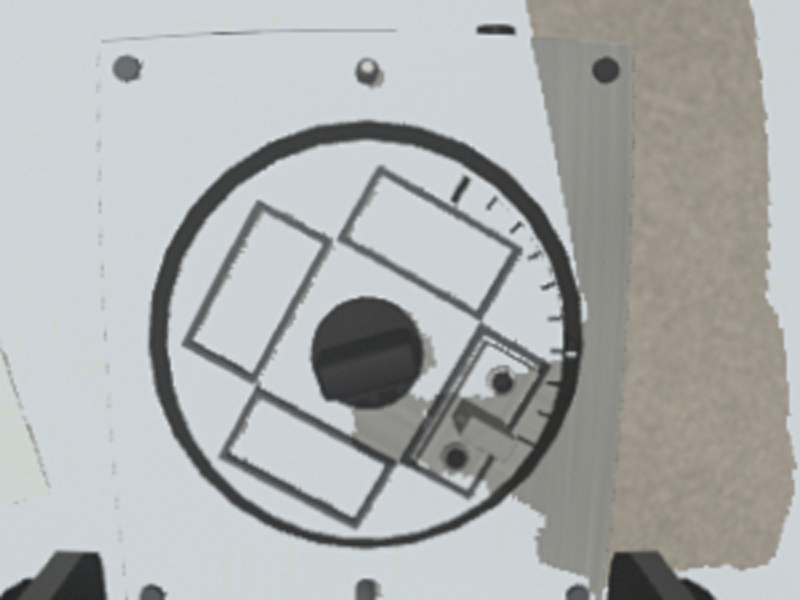

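Run:
```python
from h import *
c=load('wrist')
q=lambda x,y,z: at(c,150+x*.375,45+y*.375,z,True)[:2]
ang=lambda v:np.degrees(np.arctan2(v[1],v[0]))
pk={'a':[(381,169),(519,250),(480,318),(341,239)],'b':[(260,203),(330,240),(255,380),(186,344)],'c':[(258,392),(393,463),(355,524),(222,455)],'d':[(483,326),(546,370),(468,495),(404,461)]}
C={}
for k,v in pk.items():
    P=np.array([q(x,y,.058) for x,y in v]); C[k]=P.mean(0); print(k,P.mean(0).round(4),[round(float(np.linalg.norm(P[i]-P[i-1])),3) for i in range(4)])
A=(sum(C.values())/4); print('axis',A,{k:(round(float(np.linalg.norm(v-A)),4),round(float(ang(v-A)),1)) for k,v in C.items()})
peg=[q(367,66,.052),q(366,582,.052)]; print('pegs',peg,np.mean(peg,0),ang(peg[1]-peg[0]))
S=[q(*s,.03) for s in [(127,68),(606,70)]]; print(S,ang(S[1]-S[0]))
i=q(570,354,.053); print('index',np.linalg.norm(i-A),ang(i-A))
for n,m in zip(range(0,100,10),[(460,189),(491,203),(516,228),(533,256),(548,286),(555,318),(558,352),(553,384),(545,412),(527,441)]):
    p=q(*m,.053); print(n,round(float(np.linalg.norm(p-A)),4),round(float(ang(p-A)),1))
d=[q(502,382,.069),q(456,458,.069)]; print('coated',np.mean(d,0),ang(d[1]-d[0]))
im=cv2.resize(c['img'][145:207,258:320],(600,600),interpolation=cv2.INTER_CUBIC); cv2.imwrite('pics/c7.png',np.clip(im.astype(float)*2.5,0,255).astype(np.uint8))
```

```text
a [ 0.5074 -0.0301] [0.034, 0.067, 0.033, 0.067]
b [ 0.5118 -0.1056] [0.068, 0.033, 0.068, 0.034]
c [ 0.5877 -0.1012] [0.033, 0.066, 0.033, 0.067]
d [ 0.5832 -0.0256] [0.068, 0.034, 0.065, 0.033]
axis [ 0.5475375  -0.06560625] {'a': (0.0536, 138.5), 'b': (0.0536, -131.8), 'c': (0.0537, -41.5), 'd': (0.0536, 48.3)}
pegs [array([ 0.4282, -0.0402]), array([ 0.6539, -0.0889])] [ 0.54105 -0.06455] -12.17621446600724
[array([ 0.3994, -0.1444]), array([0.4454, 0.0674])] 77.74645765541005
index 0.08879850897009758 77.5376784429454
0 0.0799 138.9
10 0.0827 128.9
20 0.0828 118.4
30 0.0821 108.6
40 0.0829 98.5
50 0.0826 88.6
60 0.0833 78.1
70 0.0829 68.1
80 0.0832 59.1
90 0.0817 48.5
coated [ 0.58305 -0.0255 ] -41.25701170431279
```

View pics/c7.png

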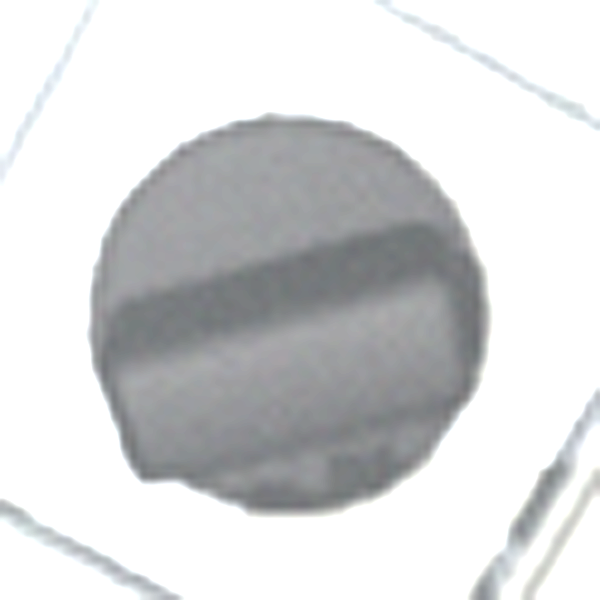

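>>> play_rows:
  steps:
    - [[-0.0006,0.0034,0,0],[0,0,0.0136,0.118],[0,0,0.0136,0.118],[0,0,0.0136,0.118],[0,0,0.0136,0.118]]
  gripper: 0.0

```text
time: 13.93
ee_pos: [0.5477, -0.0632, 0.1851]
tcp_rot: [180.0, 0.0, 140.7]
wrist_force: [0.2, 0.2, -0.1]
opening: 0.0255
grasp_force: 0.0
```

>>> play_rows:
  steps:
    - [[0,0,0.0136,0.118],[0,0,0.0136,0.118],[0,0,0.0136,0.118],[0,0,0.0136,0.118],[0,0,0.0136,0.118]]

```text
time: 14.35
ee_pos: [0.5476, -0.0631, 0.117]
tcp_rot: [180.0, -0.0, 106.9]
wrist_force: [-1.1, 0.0, 0.4]
opening: 0.0002
grasp_force: 0.0
```

>>> play_rows:
  steps:
    - [[0,0,0.0136,0.118],[0,0,0,0],[0,0,0,0],[0,0,0,0],[0,0,0,0]]

```text
time: 14.77
ee_pos: [0.5483, -0.0643, 0.105]
tcp_rot: [179.9, 0.0, 100.6]
wrist_force: [0.1, 1.5, 0.8]
opening: -0.0001
grasp_force: 0.0
```

>>> play_rows:
  steps:
    - [[0,0,0.002,0],[0,0,0.002,0],[0,0,0.002,0],[0,0,0.002,0],[0,0,0,0]]

```text
time: 15.18
ee_pos: [0.5476, -0.0647, 0.0952]
tcp_rot: [-180.0, -0.0, 100.4]
wrist_force: [0.6, -1.3, -0.2]
opening: 0.0002
grasp_force: 0.0
```

>>> play_rows:
  steps:
    - [[0,0,0.0015,0],[0,0,0.0015,0],[0,0,0.0015,0],[0,0,0,0],[0,0,0,0]]

```text
time: 15.6
ee_pos: [0.5478, -0.0647, 0.0912]
tcp_rot: [-180.0, -0.0, 100.4]
wrist_force: [-0.1, -0.1, -0.4]
opening: -0.0003
grasp_force: 0.0
```

>>> play_rows:
  steps:
    - [[0,0,0.003,0.06],[0,0,0.003,0.06],[0,0,0.003,0],[0,0,0.003,0],[0,0,0,0]]

```text
time: 16.02
ee_pos: [0.5475, -0.0646, 0.0786]
tcp_rot: [-179.9, -0.0, 93.6]
wrist_force: [0.5, 0.3, 0.5]
opening: -0.0003
grasp_force: 0.0
```

>>> play_rows:
  steps:
    - [[0,0,0.001,0],[0,0,0.001,0],[0,0,0.001,0],[0,0,0.001,0],[0,0,0,0]]

```text
time: 16.43
ee_pos: [0.5478, -0.0647, 0.0751]
tcp_rot: [-180.0, -0.0, 93.5]
wrist_force: [-0.2, -0.1, -0.3]
opening: 0.0
grasp_force: 0.0
```

>>> play_rows:
  steps:
    - [[0,0,0.001,0],[0,0,0.001,0],[0,0,0.001,0],[0,0,0.001,0],[0,0,0,0]]

```text
time: 16.85
ee_pos: [0.5477, -0.0647, 0.071]
tcp_rot: [-180.0, -0.0, 93.5]
wrist_force: [0.6, 0.4, -0.7]
opening: -0.0002
grasp_force: 0.0
```

>>> play_rows:
  steps:
    - [[0,0,0.001,0],[0,0,0.001,0],[0,0,0.001,0],[0,0,0.001,0],[0,0,0,0]]

```text
time: 17.27
ee_pos: [0.5477, -0.0647, 0.067]
tcp_rot: [-180.0, -0.0, 93.5]
wrist_force: [-1.2, 0.3, -0.2]
opening: -0.0002
grasp_force: 0.0
```

>>> play_rows:
  steps:
    - [[0,0,0.001,0],[0,0,0.001,0],[0,0,0.001,0],[0,0,0,0],[0,0,0,0]]

```text
time: 17.68
ee_pos: [0.5478, -0.0647, 0.0642]
tcp_rot: [-180.0, -0.0, 93.5]
wrist_force: [0.2, 0.2, 0.3]
opening: 0.0001
grasp_force: 0.0
```

>>> play_rows:
  steps:
    - [[0,0,0.001,0],[0,0,0.001,0],[0,0,0,0],[0,0,0,0],[0,0,0,0]]

```text
time: 18.1
ee_pos: [0.5478, -0.0647, 0.0623]
tcp_rot: [-180.0, -0.0, 93.5]
wrist_force: [-0.1, -0.5, -0.0]
opening: 0.0001
grasp_force: 0.0
```

>>> play_rows:
  steps:
    - [[0,0,0.001,0],[0,0,0.001,0],[0,0,0,0],[0,0,0,0],[0,0,0,0]]

```text
time: 18.52
ee_pos: [0.5478, -0.0646, 0.0602]
tcp_rot: [-180.0, -0.0, 93.5]
wrist_force: [-0.4, -0.2, 0.2]
opening: 0.0001
grasp_force: 0.0
```

>>> play_rows:
  steps:
    - [[0,0,0.001,0],[0,0,0.001,0],[0,0,0,0],[0,0,0,0],[0,0,0,0]]

```text
time: 18.93
ee_pos: [0.5478, -0.0646, 0.0583]
tcp_rot: [-180.0, -0.0, 93.5]
wrist_force: [-0.4, 0.9, 0.0]
opening: -0.0
grasp_force: 0.0
```

>>> play_rows:
  steps:
    - [[0,0,0.001,0],[0,0,0.001,0],[0,0,0,0],[0,0,0,0],[0,0,0,0]]

```text
time: 19.35
ee_pos: [0.548, -0.0647, 0.0576]
tcp_rot: [179.9, 0.0, 93.5]
wrist_force: [-2.6, 0.5, 9.5]
opening: 0.0
grasp_force: 4.5
```

>>> play_rows:
  steps:
    - [[0,0,-0.005,0],[0,0,-0.005,0],[-0.0009,0,0,0],[0,0,0,0],[0,0,0,0]]
  gripper: 0.045
  squeeze: 40

```text
time: 19.77
ee_pos: [0.5479, -0.0656, 0.0661]
tcp_rot: [-180.0, -0.0, 93.5]
wrist_force: [0.3, 0.3, -0.4]
opening: 0.045
grasp_force: 0.0
```

>>> play_rows:
  steps:
    - [[0,0,0.008,0],[0,0,0.008,0],[0,0,0.008,0],[0,0,0.008,0],[0,0,0.006,0]]

```text
time: 20.18
ee_pos: [0.5473, -0.0655, 0.0266]
tcp_rot: [-179.9, -0.0, 93.5]
wrist_force: [0.0, -0.1, 0.2]
opening: 0.0449
grasp_force: 0.0
```

>>> play_rows:
  steps:
    - [[0,0,0,0],[0,0,0,0],[0,0,0,0],[0,0,0,0],[0,0,0,0]]
  gripper: 0.0

```text
time: 20.6
ee_pos: [0.5478, -0.0656, 0.0283]
tcp_rot: [-180.0, 0.0, 93.5]
wrist_force: [-0.9, -0.4, -2.7]
opening: 0.0155
grasp_force: 41.1
```

>>> play_rows:
  steps:
    - [[0,0,0,0],[0,0,0,0],[0,0,0,0],[0,0,0,0],[0,0,0,0]]

```text
time: 21.02
ee_pos: [0.5478, -0.0655, 0.0283]
tcp_rot: [-180.0, -0.0, 93.5]
wrist_force: [-3.1, -0.9, -1.7]
opening: 0.0154
grasp_force: 41.2
```

>>> play_rows:
  steps:
    - [[0,0,0,0.0538],[0,0,0,0.0538],[0,0,0,0.0538],[0,0,0,0.0538],[0,0,0,0.0538]]
  squeeze: 60

```text
time: 21.43
ee_pos: [0.5479, -0.0656, 0.0283]
tcp_rot: [180.0, 0.0, 77.9]
wrist_force: [-1.5, -0.1, -2.1]
opening: 0.015
grasp_force: 59.1
```

>>> play_rows:
  steps:
    - [[0,0,0,0.0538],[0,0,0,0.0538],[0,0,0,0.0538],[0,0,0,0.0538],[0,0,0,0.0538]]

```text
time: 21.85
ee_pos: [0.548, -0.0656, 0.0284]
tcp_rot: [180.0, 0.0, 62.5]
wrist_force: [-0.4, -1.7, -3.0]
opening: 0.015
grasp_force: 59.0
```

>>> play_rows:
  steps:
    - [[0,0,0,0],[0,0,0,0],[0,0,0,0],[0,0,0,0],[0,0,0,0]]

```text
time: 22.27
ee_pos: [0.548, -0.0656, 0.0283]
tcp_rot: [180.0, -0.0, 62.7]
wrist_force: [-0.6, -0.3, -2.6]
opening: 0.0148
grasp_force: 59.0
```

>>> play_rows:
  steps:
    - [[0,0,0,0],[0,0,0,0],[0,0,0,0],[0,0,0,0],[0,0,0,0]]
  gripper: 0.045

```text
time: 22.68
ee_pos: [0.548, -0.0656, 0.0285]
tcp_rot: [180.0, -0.0, 62.7]
wrist_force: [-0.9, -0.9, 0.1]
opening: 0.045
grasp_force: 0.0
```

>>> play_rows:
  steps:
    - [[0,0,-0.01,0],[0,0,-0.03,0],[0,0,-0.04,0],[0,0,-0.04,0],[0,0,-0.04,0]]

```text
time: 23.1
ee_pos: [0.5474, -0.0655, 0.1909]
tcp_rot: [180.0, -0.0, 62.7]
wrist_force: [0.6, 0.1, -0.4]
opening: 0.0447
grasp_force: 0.0
```

>>> play_rows:
  steps:
    - [[0,0,-0.03,0],[0,0,0,0],[0,0,0,0],[0,0,0,0],[0,0,0,0]]

```text
time: 23.52
ee_pos: [0.5474, -0.0655, 0.2172]
tcp_rot: [-179.9, 0.0, 62.7]
wrist_force: [0.0, 0.0, -0.3]
opening: 0.0449
grasp_force: 0.0
```

Run:
```python
from h import *
c=snap('wrist'); print(bot.get_obs()['ee_pos'],c['xyz'],c['attitude'])
print(proj(c,[.5475,-.0656,.053],True))
i=cv2.resize(c['img'][45:270,150:450],(800,600),interpolation=cv2.INTER_CUBIC); cv2.imwrite('pics/w8.png',i)
```

```text
[ 0.54733469 -0.06549587  0.21705217] [ 0.57757405 -0.00704086  0.39737092] [ 1.64746215e+02  9.86526429e-02 -2.73368743e+01]
[284.00995283 179.00852393]
```

View pics/w8.png

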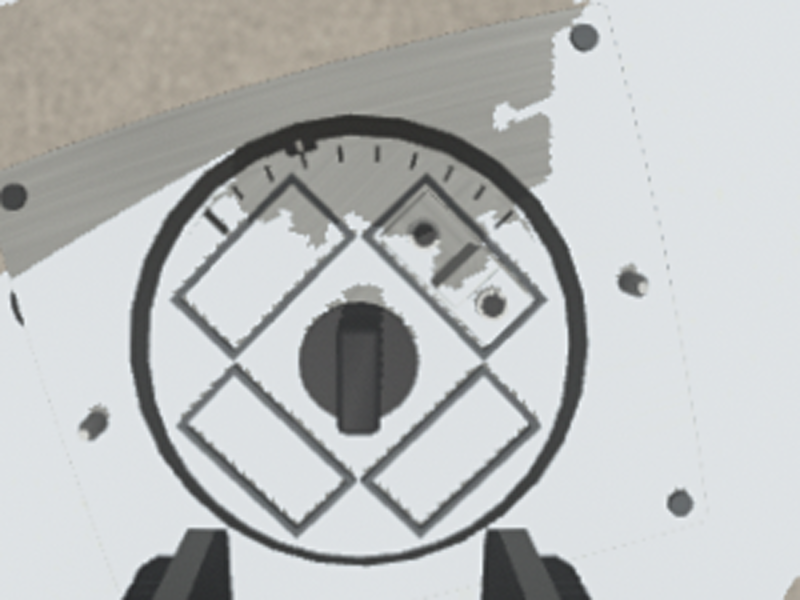

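Run:
```python
from h import *
c=load('wrist')
q=lambda x,y,z: at(c,150+x*.375,45+y*.375,z,True)[:2]
ang=lambda v:np.degrees(np.arctan2(v[1],v[0]))
pk={'a':[(292,177),(354,237),(235,356),(173,298)],'b':[(235,366),(356,480),(296,534),(180,424)],'c':[(485,366),(540,424),(420,534),(361,480)],'d':[(427,177),(544,298),(484,356),(363,237)]}
C={k:np.mean([q(x,y,.058) for x,y in v],0) for k,v in pk.items()}; A=sum(C.values())/4
print('axis',A,{k:(v.round(4),round(float(np.linalg.norm(v-A)),4),round(float(ang(v-A)),1)) for k,v in C.items()})
print('index',ang(q(298,147,.053)-A))
for n,m in zip((0,10,20,30,40,50,60),[(215,220),(237,192),(269,173),(302,157),(341,153),(377,153),(414,160)]): print(n,ang(q(*m,.053)-A).round(1))
d=[q(424,234,.069),q(492,305,.069)]; m=np.mean(d,0); print('coated',m,ang(d[1]-d[0])); go(*m,.036,17.5)
```

```text
axis [ 0.5477875  -0.06654375] {'a': (array([ 0.5314, -0.0155]), 0.0536, 107.8), 'b': (array([ 0.4968, -0.0828]), 0.0535, -162.3), 'c': (array([ 0.5642, -0.1176]), 0.0536, -72.2), 'd': (array([ 0.5988, -0.0503]), 0.0536, 17.7)}
index 78.38280979556379
0 107.9
10 98.1
20 87.9
30 78.1
40 67.6
50 57.9
60 47.7
coated [ 0.59865 -0.05015] -72.6188680737664
now [ 0.5473 -0.0655  0.2171] yaw 62.67 body shift [0.0373 0.0389 0.1809] turn 0.7884 (world turn applied AFTER shift)
xy rows 2 [0.01867 0.01946]
```

>>> play_rows:
  steps:
    - [[0.0187,0.0195,0,0],[0.0187,0.0195,0,0],[0,0,0.015,0.1126],[0,0,0.015,0.1126],[0,0,0.015,0.1126]]

```text
time: 23.98
ee_pos: [0.5996, -0.05, 0.171]
tcp_rot: [-179.9, 0.1, 43.0]
wrist_force: [-0.4, -0.4, -0.5]
opening: 0.0451
grasp_force: 0.0
```

>>> play_rows:
  steps:
    - [[0,0,0.015,0.1126],[0,0,0.015,0.1126],[0,0,0.015,0.1126],[0,0,0.015,0.1126],[0,0,0,0]]

```text
time: 24.4
ee_pos: [0.5976, -0.0501, 0.109]
tcp_rot: [-179.9, 0.3, 17.2]
wrist_force: [-1.9, -0.2, -1.0]
opening: 0.0453
grasp_force: 0.0
```

```bash
python3 -c "
from h import *
go(.5988,-.050,.037,17.5)"
```

```text
now [ 0.5976 -0.0501  0.109 ] yaw 17.22 body shift [0.0016 0.0005 0.072 ] turn -0.0049 (world turn applied AFTER shift)
xy rows 1 [0.00157 0.00047]
```

>>> play_rows:
  steps:
    - [[0,0,0.02,0],[0,0,0.02,0],[0,0,0.015,0],[0,0,0.01,0],[0,0,0.01,0]]

```text
time: 24.82
ee_pos: [0.5995, -0.0502, 0.0377]
tcp_rot: [-180.0, 0.0, 17.7]
wrist_force: [0.3, 0.7, -0.1]
opening: 0.0447
grasp_force: 0.0
```

>>> play_rows:
  steps:
    - [[0,0,0,0],[0,0,0,0],[0,0,0,0],[0,0,0,0],[0,0,0,0]]
  gripper: 0.0
  squeeze: 35

```text
time: 25.23
ee_pos: [0.6004, -0.0503, 0.0394]
tcp_rot: [180.0, -0.1, 17.5]
wrist_force: [-0.3, -0.3, 3.6]
opening: 0.009
grasp_force: 36.9
```

>>> play_rows:
  steps:
    - [[0,0,0,0],[0,0,0,0],[0,0,0,0],[0,0,0,0],[0,0,0,0]]

```text
time: 25.65
ee_pos: [0.6003, -0.0503, 0.0394]
tcp_rot: [180.0, -0.1, 17.5]
wrist_force: [-0.2, 1.1, 5.7]
opening: 0.0091
grasp_force: 37.3
```

>>> play_rows:
  steps:
    - [[0,0,-0.005,0],[0,0,-0.01,0],[0,0,-0.02,0],[0,0,-0.02,0],[0,0,-0.02,0]]

```text
time: 26.07
ee_pos: [0.5994, -0.0502, 0.1146]
tcp_rot: [-180.0, 0.0, 17.5]
wrist_force: [0.1, -0.0, -1.5]
opening: 0.0091
grasp_force: 36.4
```

```bash
python3 -c "
from h import *
go(.6614,.2336,-.014,-85.7)"
```

```text
now [ 0.5994 -0.0502  0.1146] yaw 17.51 body shift [ 0.1446 -0.252   0.1286] turn -1.3403 (world turn applied AFTER shift)
xy rows 9 [ 0.01606 -0.028  ]
```

>>> play_rows:
  steps:
    - [[0.016,-0.028,0,0],[0.016,-0.028,0,0],[0.016,-0.028,0,0],[0.016,-0.028,0,0],[0.016,-0.028,0,0]]

```text
time: 26.48
ee_pos: [0.634, 0.1088, 0.114]
tcp_rot: [180.0, -0.0, 17.5]
wrist_force: [0.3, -0.9, -0.4]
opening: 0.0091
grasp_force: 36.4
```

>>> play_rows:
  steps:
    - [[0.016,-0.028,0,0],[0.016,-0.028,0,0],[0.016,-0.028,0,0],[0.0166,-0.028,0,0],[0,0,0,0]]

```text
time: 26.9
ee_pos: [0.6651, 0.2294, 0.1126]
tcp_rot: [-179.5, 0.0, 18.9]
wrist_force: [2.1, 0.2, -1.5]
opening: 0.0093
grasp_force: 36.4
```

>>> play_rows:
  steps:
    - [[0,0,0.008,-0.1117],[0,0,0.008,-0.1117],[0,0,0.008,-0.1117],[0,0,0.008,-0.1117],[0,0,0.008,-0.1117]]

```text
time: 27.32
ee_pos: [0.6644, 0.2248, 0.0734]
tcp_rot: [-179.7, -0.2, 50.9]
wrist_force: [0.0, -0.2, -0.5]
opening: 0.0093
grasp_force: 36.4
```

>>> play_rows:
  steps:
    - [[0,0,0.008,-0.1117],[0,0,0.008,-0.1117],[0,0,0.008,-0.1117],[0,0,0.008,-0.1117],[0,0,0.008,-0.1117]]

```text
time: 27.73
ee_pos: [0.6644, 0.225, 0.0334]
tcp_rot: [-179.8, -0.4, 82.9]
wrist_force: [-0.4, 0.2, -0.9]
opening: 0.009
grasp_force: 36.4
```

>>> play_rows:
  steps:
    - [[0,0,0.006,-0.1117],[0,0,0.006,-0.1117],[0,0,0.006,0],[0,0,0,0],[0,0,0,0]]

```text
time: 28.15
ee_pos: [0.6643, 0.2253, 0.0153]
tcp_rot: [-179.9, -0.4, 95.1]
wrist_force: [0.1, 0.1, -1.0]
opening: 0.0092
grasp_force: 36.4
```

```bash
python3 -c "
from h import *
go(.6614,.2336,-.010,-85.7); print(bot.get_obs()['q'].round(1))
c=snap('wrist','w9.png')"
```

```text
now [0.6643 0.2253 0.0153] yaw 95.14 body shift [ 0.0083 -0.002   0.0253] turn 0.0147 (world turn applied AFTER shift)
xy rows 1 [ 0.00833 -0.00204]
[ 18.6  26.1  16.   80.    0.4 103.4]
```

View pics/w9.png

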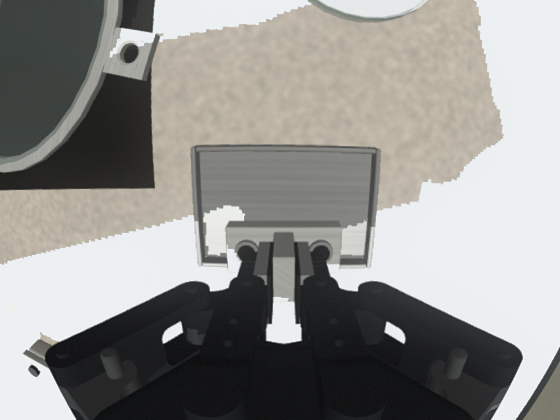

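```bash
python3 -c "
from h import *
c=load('wrist')
P=[at(c,u,v,.014,True)[:2] for u,v in [(193,147),(379,150),(369,270),(197,266)]]; print(np.array(P).tolist(),np.mean(P,0))
b=[at(c,u,v,.04,True)[:2] for u,v in [(226,223),(341,222)]]; print(b)
"
```

```text
[[0.6075, 0.2709], [0.714, 0.2788], [0.7202, 0.2036], [0.6112, 0.1965]] [0.663225 0.23745 ]
[array([0.6333, 0.2361]), array([0.6916, 0.242 ])]
```

>>> play_rows:
  steps:
    - [[0.005,0,0,0],[0.005,-0.001,0,0],[0,0,0.007,0],[0,0,0.007,0],[0,0,0.005,0]]

```text
time: 28.62
ee_pos: [0.662, 0.2357, -0.005]
tcp_rot: [-179.9, -0.4, 95.4]
wrist_force: [-0.7, -0.2, -0.8]
opening: 0.0095
grasp_force: 36.4
```

>>> play_rows:
  steps:
    - [[0,0,0.002,0],[0,0,0.002,0],[0,0,0.001,0],[0,0,0.001,0],[0,0,0,0]]

```text
time: 29.03
ee_pos: [0.6625, 0.2356, -0.0096]
tcp_rot: [-179.9, -0.4, 95.4]
wrist_force: [1.8, 0.2, 0.0]
opening: 0.0092
grasp_force: 36.4
```

>>> play_rows:
  steps:
    - [[0,0,0.001,0],[0,0,0,0],[0,0,0,0],[0,0,0,0],[0,0,0,0]]

```text
time: 29.45
ee_pos: [0.6626, 0.2357, -0.0105]
tcp_rot: [-179.9, -0.4, 95.4]
wrist_force: [0.1, 0.1, 0.9]
opening: 0.0093
grasp_force: 36.5
```

>>> play_rows:
  steps:
    - [[0,0,0,0],[0,0,0,0],[0,0,0,0],[0,0,0,0],[0,0,0,0]]
  gripper: 0.045

```text
time: 29.87
ee_pos: [0.6624, 0.2356, -0.0106]
tcp_rot: [-179.9, -0.4, 95.4]
wrist_force: [0.2, -0.0, 0.5]
opening: 0.0451
grasp_force: 0.0
```

>>> play_rows:
  steps:
    - [[0,0,-0.005,0],[0,0,-0.03,0],[0,0,-0.04,0],[0,0,-0.04,0],[0,0,-0.035,0]]

```text
time: 30.28
ee_pos: [0.6627, 0.2346, 0.1425]
tcp_rot: [-180.0, -0.4, 95.4]
wrist_force: [0.3, 0.6, 0.5]
opening: 0.0448
grasp_force: 0.0
```

>>> play_rows:
  steps:
    - [[0,0,-0.02,0.124],[0,0,-0.02,0.124],[0,0,-0.02,0.124],[0,0,0,0.124],[0,0,0,0.124]]

```text
time: 30.7
ee_pos: [0.6635, 0.2344, 0.2017]
tcp_rot: [-179.8, -0.4, 59.5]
wrist_force: [-0.7, 0.3, 0.2]
opening: 0.0452
grasp_force: 0.0
```

```bash
python3 -c "
from h import *
go(.5,-.30); t=snap('top'); s=snap('scene')
a=cv2.resize(t['img'][185:275,350:440],(600,600),interpolation=cv2.INTER_CUBIC); 
b=cv2.resize(s['img'][170:220,320:390],(200,143),interpolation=cv2.INTER_CUBIC)
m=np.zeros((600,800,3),np.uint8); m[:,:600]=a; m[:143,600:]=b; cv2.imwrite('pics/m10.png',m)"
```

```text
now [0.6635 0.2344 0.2017] yaw 59.49 body shift [-0.5435  0.1304 -0.0042] turn 0 (world turn applied AFTER shift)
xy rows 16 [-0.03397  0.00815]
```

View pics/m10.png

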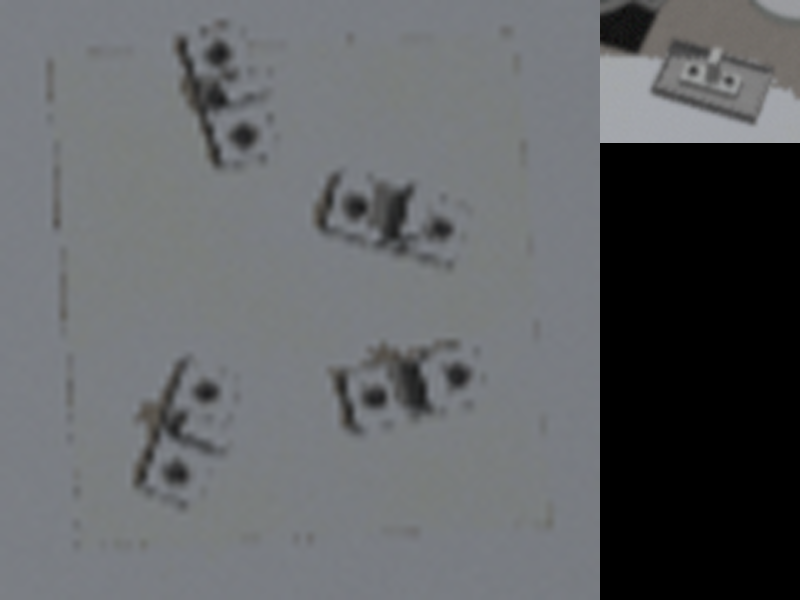

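```bash
cat >> h.py <<'E'
def refine(x,y,a,z=.016,off=.0193,save=None):
    c=snap('wrist'); g=cv2.GaussianBlur(cv2.cvtColor(c['img'],cv2.COLOR_BGR2GRAY),(3,3),0)
    e=np.array([np.cos(np.radians(a)),np.sin(np.radians(a))]); out=[]
    for s in (1,-1):
        p=np.array([x,y])+s*off*e
        for r in (16,9):
            u,v=proj(c,[*p,z],True); m=np.zeros_like(g); cv2.circle(m,(int(round(u)),int(round(v))),r,255,-1)
            mn=g[m>0].min(); md=np.median(g[m>0]); b=((g<mn+.4*(md-mn))&(m>0)).astype(np.uint8)
            n,L,S,Q=cv2.connectedComponentsWithStats(b)
            k=[i for i in range(1,n) if S[i,4]>=8]; sc=[np.hypot(*(Q[i]-[u,v]))+15*abs(S[i,2]-S[i,3])/max(S[i,2],S[i,3]) for i in k]; i=k[int(np.argmin(sc))]
            p=at(c,*Q[i],z,True)[:2]
        print('  blob',Q[i].round(1),S[i,2:].tolist(),p)
        out.append(p)
    d=out[0]-out[1]; ctr=(out[0]+out[1])/2; an=np.degrees(np.arctan2(d[1],d[0]))
    print('centre',ctr.round(4),'dist',round(float(np.linalg.norm(d)),4),'angle',round(float(an),1)); return ctr,an
E
python3 -c "
from h import *
c=load('top')
for d in [((218,53),(244,135)),((356,207),(440,229)),((207,392),(176,473)),((375,397),(458,375))]:
    P=[at(c,350+u/6.667,185+v/6.667,.016) for u,v in d]; e=P[1]-P[0]
    print((P[0]+P[1])[:2]/2, np.linalg.norm(e).round(4), 'deg',np.degrees(np.arctan2(e[1],e[0])))
go(.5715,-.326,.14,105)"
```

```text
[ 0.5731 -0.3297] 0.038 deg -163.18529843208205
[ 0.5185  -0.40265] 0.0381 deg -104.582942329484
[ 0.424   -0.30985] 0.0381 deg 158.28235621348972
[ 0.4446 -0.4092] 0.0381 deg -75.0879656964657
now [0.6631 0.2343 0.2   ] yaw 59.71 body shift [-0.5303  0.2038  0.0563] turn -0.7904 (world turn applied AFTER shift)
xy rows 17 [-0.03119  0.01199]
```

>>> play_rows:
  steps:
    - [[-0.0313,0.0122,0,0],[-0.0313,0.0122,0,0],[-0.0313,0.0122,0,0],[-0.0313,0.0122,0,0],[-0.0313,0.0122,0,0]]

```text
time: 31.22
ee_pos: [0.6364, 0.0669, 0.1983]
tcp_rot: [-179.7, -0.3, 60.2]
wrist_force: [-0.0, -1.2, -0.1]
opening: 0.0448
grasp_force: 0.0
```

>>> play_rows:
  steps:
    - [[-0.0313,0.0122,0,0],[-0.0313,0.0122,0,0],[-0.0313,0.0122,0,0],[-0.0313,0.0122,0,0],[-0.0313,0.0122,0,0]]

```text
time: 31.63
ee_pos: [0.6105, -0.0992, 0.1974]
tcp_rot: [-179.7, -0.3, 60.1]
wrist_force: [-0.5, 0.7, 0.3]
opening: 0.0453
grasp_force: 0.0
```

>>> play_rows:
  steps:
    - [[-0.0313,0.0122,0,0],[-0.0313,0.0122,0,0],[-0.0313,0.0122,0,0],[-0.0313,0.0122,0,0],[-0.0313,0.0122,0,0]]

```text
time: 32.05
ee_pos: [0.5846, -0.2652, 0.1964]
tcp_rot: [-179.7, -0.3, 60.1]
wrist_force: [1.1, 0.5, -0.7]
opening: 0.0452
grasp_force: 0.0
```

>>> play_rows:
  steps:
    - [[-0.0313,0.0122,0,0],[-0.0313,0.0122,0,0],[0,0,0.006,-0.1174],[0,0,0.009,-0.1174],[0,0,0.009,-0.1174]]

```text
time: 32.47
ee_pos: [0.5745, -0.3308, 0.1714]
tcp_rot: [-179.8, -0.4, 80.6]
wrist_force: [-0.0, 0.2, -1.3]
opening: 0.0449
grasp_force: 0.0
```

>>> play_rows:
  steps:
    - [[0,0,0.009,-0.1174],[0,0,0.009,-0.1174],[0,0,0.009,-0.1174],[0,0,0.009,-0.1174],[0,0,0,0]]

```text
time: 32.88
ee_pos: [0.574, -0.3291, 0.1337]
tcp_rot: [-179.9, -0.5, 107.5]
wrist_force: [-1.0, 0.2, -0.1]
opening: 0.0451
grasp_force: 0.0
```

>>> play_rows:
  steps:
    - [[0,0,0,0],[0,0,0,0],[0,0,0,0],[0,0,0,0],[0,0,0,0]]

```text
time: 33.3
ee_pos: [0.575, -0.3297, 0.1363]
tcp_rot: [180.0, -0.4, 106.9]
wrist_force: [-0.9, 0.3, -0.4]
opening: 0.045
grasp_force: 0.0
```

```bash
python3 -c "
from h import *
m,a=refine(.574,-.329,16.8); go(*m,-.016,a+90); print(bot.get_obs()['q'].round(1))"
```

```text
blob [304.3 186.3] [8, 9, 55] [ 0.5926 -0.3216]
  blob [264.4 185.7] [8, 8, 54] [ 0.5563 -0.332 ]
centre [ 0.5744 -0.3268] dist 0.0378 angle 16.0
now [ 0.575  -0.3297  0.1362] yaw 106.91 body shift [0.0019 0.0003 0.1522] turn 0.016 (world turn applied AFTER shift)
xy rows 1 [0.00188 0.00032]
[-30.   20.5  22.   91.8   0.3  43.1]
```

>>> play_rows:
  steps:
    - [[0.0019,0.0003,0.02,0.016],[0,0,0.04,0],[0,0,0.035,0],[0,0,0.025,0],[0,0,0.015,0]]

```text
time: 33.77
ee_pos: [0.5727, -0.3259, -0.003]
tcp_rot: [-179.8, -0.6, 106.0]
wrist_force: [-0.5, 0.2, -0.5]
opening: 0.0446
grasp_force: 0.0
```

>>> play_rows:
  steps:
    - [[0,0,0.008,0],[0,0,0.005,0],[0,0,0,0],[0,0,0,0],[0,0,0,0]]

```text
time: 34.18
ee_pos: [0.5751, -0.3272, -0.0105]
tcp_rot: [179.9, -0.3, 106.0]
wrist_force: [0.1, -1.6, 0.7]
opening: 0.0451
grasp_force: 0.0
```

>>> play_rows:
  steps:
    - [[0,0,0,0],[0,0,0,0],[0,0,0,0],[0,0,0,0],[0,0,0,0]]
  gripper: 0.0
  squeeze: 35

```text
time: 34.6
ee_pos: [0.5746, -0.327, -0.0115]
tcp_rot: [180.0, -0.4, 106.0]
wrist_force: [-0.1, 0.1, 3.6]
opening: 0.0092
grasp_force: 35.5
```

>>> play_rows:
  steps:
    - [[0,0,0,0],[0,0,0,0],[0,0,0,0],[0,0,0,0],[0,0,0,0]]

```text
time: 35.02
ee_pos: [0.5746, -0.327, -0.0115]
tcp_rot: [180.0, -0.4, 106.0]
wrist_force: [0.2, 0.1, 4.9]
opening: 0.0091
grasp_force: 35.7
```

>>> play_rows:
  steps:
    - [[0,0,-0.01,0],[0,0,-0.03,0],[0,0,-0.03,0],[0,0,-0.03,0],[0,0,-0.03,0]]

```text
time: 35.43
ee_pos: [0.574, -0.3273, 0.1193]
tcp_rot: [-179.9, -0.4, 106.0]
wrist_force: [1.3, -0.6, -1.6]
opening: 0.0093
grasp_force: 34.8
```

```bash
python3 -c "
from h import *
m,a=refine(.5744,-.3268,16.0,z=.144); go(.5313,-.0150,.05,107.8)"
```

```text
blob [316.2 256.7] [11, 8, 49] [ 0.5913 -0.3275]
  blob [249.8 257.3] [12, 8, 55] [ 0.5579 -0.3375]
centre [ 0.5746 -0.3325] dist 0.0349 angle 16.7
now [ 0.5758 -0.3283  0.1264] yaw 106.02 body shift [0.3133 0.0433 0.0772] turn -0.0312 (world turn applied AFTER shift)
xy rows 10 [0.03133 0.00433]
```

>>> play_rows:
  steps:
    - [[0.0312,0.0044,0,0],[0.0312,0.0044,0,0],[0.0312,0.0044,0,0],[0.0312,0.0044,0,0],[0.0312,0.0044,0,0]]

```text
time: 35.9
ee_pos: [0.5519, -0.1702, 0.1189]
tcp_rot: [-180.0, -0.4, 106.0]
wrist_force: [-0.2, -0.2, -0.8]
opening: 0.0091
grasp_force: 34.8
```

>>> play_rows:
  steps:
    - [[0.0312,0.0044,0,0],[0.0312,0.0044,0,0],[0.0312,0.0044,0,0],[0.0312,0.0044,0,0],[0.0312,0.0044,0,0]]

```text
time: 36.32
ee_pos: [0.53, -0.0141, 0.1201]
tcp_rot: [-180.0, -0.4, 106.0]
wrist_force: [-0.3, -0.3, -1.2]
opening: 0.009
grasp_force: 34.8
```

>>> play_rows:
  steps:
    - [[0,0,0.015,-0.031],[0,0,0.02,0],[0,0,0.015,0],[0,0,0,0],[0,0,0,0]]

```text
time: 36.73
ee_pos: [0.53, -0.0152, 0.0697]
tcp_rot: [-179.9, -0.4, 107.8]
wrist_force: [0.0, 0.0, -0.2]
opening: 0.0091
grasp_force: 34.8
```

```bash
python3 -c "
from h import *
go(.5313,-.0150,.0415,107.8)"
```

```text
now [ 0.53   -0.0152  0.0697] yaw 107.79 body shift [-0.0005  0.0014  0.0282] turn -0.0001 (world turn applied AFTER shift)
xy rows 1 [-0.00048  0.00137]
```

>>> play_rows:
  steps:
    - [[-0.0005,0.0014,0.006,0],[0,0,0.006,0],[0,0,0.006,0],[0,0,0.004,0],[0,0,0,0]]

```text
time: 37.15
ee_pos: [0.5316, -0.0152, 0.047]
tcp_rot: [-179.9, -0.4, 107.8]
wrist_force: [-0.6, -0.7, -1.5]
opening: 0.0091
grasp_force: 34.8
```

>>> play_rows:
  steps:
    - [[0,0,0.002,0],[0,0,0.002,0],[0,0,0.001,0],[0,0,0,0],[0,0,0,0]]

```text
time: 37.57
ee_pos: [0.5321, -0.0151, 0.0431]
tcp_rot: [-180.0, -0.4, 107.8]
wrist_force: [0.1, -1.1, -0.0]
opening: 0.0095
grasp_force: 34.8
```

>>> play_rows:
  steps:
    - [[0,0,0.001,0],[0,0,0.001,0],[0,0,0,0],[0,0,0,0],[0,0,0,0]]

```text
time: 37.98
ee_pos: [0.5323, -0.0151, 0.0414]
tcp_rot: [180.0, -0.4, 107.8]
wrist_force: [-0.4, 0.2, 4.1]
opening: 0.0087
grasp_force: 35.5
```

>>> play_rows:
  steps:
    - [[0,0,0,0],[0,0,0,0],[0,0,0,0],[0,0,0,0],[0,0,0,0]]
  gripper: 0.045

```text
time: 38.4
ee_pos: [0.532, -0.0151, 0.0408]
tcp_rot: [-180.0, -0.4, 107.8]
wrist_force: [0.4, -0.6, -0.1]
opening: 0.045
grasp_force: 0.0
```

>>> play_rows:
  steps:
    - [[0,0,-0.005,0],[0,0,-0.02,0],[0,0,-0.035,0],[0,0,-0.04,0],[0,0,0,0]]

```text
time: 38.82
ee_pos: [0.5348, -0.0159, 0.149]
tcp_rot: [179.5, -0.2, 107.8]
wrist_force: [1.6, -0.0, 0.9]
opening: 0.0449
grasp_force: 0.0
```

>>> play_rows:
  steps:
    - [[0,0,0,0],[0,0,0,0],[0,0,0,0],[0,0,0,0],[0,0,0,0]]

```text
time: 39.23
ee_pos: [0.5318, -0.0157, 0.1399]
tcp_rot: [-179.9, -0.4, 107.8]
wrist_force: [-0.5, 0.8, 0.3]
opening: 0.0451
grasp_force: 0.0
```

```bash
python3 -c "
from h import *
m,a=refine(.5313,-.0150,17.8,z=.069); go(.424,-.308,.14,67.8)"
```

```text
blob [308.  201.7] [11, 10, 77] [ 0.5496 -0.0096]
  blob [260.8 201.5] [10, 10, 78] [ 0.5136 -0.021 ]
centre [ 0.5316 -0.0153] dist 0.0378 angle 17.6
now [ 0.5319 -0.0157  0.1401] yaw 107.79 body shift [-0.2453 -0.192  -0.0014] turn 0.698 (world turn applied AFTER shift)
xy rows 9 [-0.02726 -0.02133]
```

>>> play_rows:
  steps:
    - [[-0.0245,-0.0192,0,0],[-0.0245,-0.0192,0,0],[-0.0245,-0.0192,0,0],[-0.0245,-0.0192,0,0],[-0.0245,-0.0192,0,0]]

```text
time: 39.7
ee_pos: [0.4774, -0.1628, 0.1398]
tcp_rot: [-180.0, -0.4, 107.8]
wrist_force: [0.2, 0.6, -0.3]
opening: 0.0449
grasp_force: 0.0
```

>>> play_rows:
  steps:
    - [[-0.0245,-0.0192,0,0],[-0.0245,-0.0192,0,0],[-0.0245,-0.0192,0,0],[-0.0245,-0.0192,0,0],[-0.0245,-0.0192,0,0]]

```text
time: 40.12
ee_pos: [0.4234, -0.309, 0.139]
tcp_rot: [-180.0, -0.4, 107.8]
wrist_force: [1.2, 0.0, 0.1]
opening: 0.045
grasp_force: 0.0
```

>>> play_rows:
  steps:
    - [[0,0,0,0.1163],[0,0,0,0.1163],[0,0,0,0.1163],[0,0,0,0.1163],[0,0,0,0.1163]]

```text
time: 40.53
ee_pos: [0.4241, -0.3077, 0.1388]
tcp_rot: [-179.7, -0.3, 74.1]
wrist_force: [-0.2, 0.1, 0.1]
opening: 0.0452
grasp_force: 0.0
```

>>> play_rows:
  steps:
    - [[0,0,0,0.1163],[0,0,0,0],[0,0,0,0],[0,0,0,0],[0,0,0,0]]

```text
time: 40.95
ee_pos: [0.4243, -0.3076, 0.1392]
tcp_rot: [-179.7, -0.3, 68.0]
wrist_force: [-0.1, -0.4, -0.0]
opening: 0.0452
grasp_force: 0.0
```

```bash
python3 -c "
from h import *
m,a=refine(.425,-.308,-22); go(*m,-.0115,a+90)"
```

```text
blob [304.2 186. ] [9, 10, 62] [ 0.4426 -0.313 ]
  blob [264.8 187.2] [9, 9, 57] [ 0.4071 -0.3001]
centre [ 0.4248 -0.3066] dist 0.0378 angle -20.0
now [ 0.4243 -0.3077  0.1392] yaw 67.93 body shift [0.0004 0.0008 0.1507] turn -0.0366 (world turn applied AFTER shift)
xy rows 1 [0.00044 0.00081]
```

>>> play_rows:
  steps:
    - [[0.0004,0.0008,0.02,-0.0366],[0,0,0.04,0],[0,0,0.035,0],[0,0,0.025,0],[0,0,0.015,0]]

```text
time: 41.42
ee_pos: [0.4234, -0.3056, 0.0008]
tcp_rot: [-179.5, -0.4, 70.0]
wrist_force: [-0.6, 0.1, 0.6]
opening: 0.0447
grasp_force: 0.0
```

>>> play_rows:
  steps:
    - [[0,0,0.01,0],[0,0,0.005,0],[0,0,0,0],[0,0,0,0],[0,0,0,0]]

```text
time: 41.83
ee_pos: [0.4256, -0.3072, -0.0093]
tcp_rot: [-179.9, -0.3, 69.9]
wrist_force: [0.7, -0.8, 1.0]
opening: 0.0448
grasp_force: 0.0
```

>>> play_rows:
  steps:
    - [[0,0,0,0],[0,0,0,0],[0,0,0,0],[0,0,0,0],[0,0,0,0]]
  gripper: 0.0

```text
time: 42.25
ee_pos: [0.4251, -0.3069, -0.0101]
tcp_rot: [-179.8, -0.3, 69.9]
wrist_force: [-2.5, 0.1, 6.2]
opening: 0.0091
grasp_force: 36.2
```

>>> play_rows:
  steps:
    - [[0,0,0,0],[0,0,0,0],[0,0,0,0],[0,0,0,0],[0,0,0,0]]

```text
time: 42.67
ee_pos: [0.4251, -0.3069, -0.0101]
tcp_rot: [-179.8, -0.3, 69.9]
wrist_force: [-1.6, 0.5, 5.8]
opening: 0.0092
grasp_force: 36.2
```

>>> play_rows:
  steps:
    - [[0,0,-0.01,0],[0,0,-0.03,0],[0,0,-0.03,0],[0,0,-0.03,0],[0,0,-0.03,0]]

```text
time: 43.08
ee_pos: [0.4249, -0.3072, 0.121]
tcp_rot: [-179.7, -0.3, 69.9]
wrist_force: [1.7, -0.1, -0.8]
opening: 0.0091
grasp_force: 35.3
```

>>> play_rows:
  steps:
    - [[0.0282,0.0083,0,0],[0.0282,0.0083,0,0],[0.0282,0.0083,0,0],[0.0282,0.0083,0,0],[0.0282,0.0083,0,0]]

```text
time: 43.5
ee_pos: [0.5131, -0.1881, 0.1204]
tcp_rot: [-179.8, -0.3, 69.9]
wrist_force: [0.4, -0.1, -0.8]
opening: 0.009
grasp_force: 35.4
```

>>> play_rows:
  steps:
    - [[0.0282,0.0083,0,0],[0.0282,0.0083,0,0],[0.0282,0.0083,0,0],[0,0,0,-0.11],[0,0,0,-0.11]]

```text
time: 43.92
ee_pos: [0.5656, -0.1168, 0.1201]
tcp_rot: [-179.8, -0.4, 82.9]
wrist_force: [0.1, 0.2, -1.0]
opening: 0.009
grasp_force: 35.3
```

>>> play_rows:
  steps:
    - [[0,0,0.01,-0.11],[0,0,0.015,-0.11],[0,0,0.015,-0.11],[0,0,0.01,-0.11],[0,0,0,0]]

```text
time: 44.33
ee_pos: [0.5636, -0.1178, 0.0681]
tcp_rot: [-179.8, -0.5, 108.0]
wrist_force: [0.3, 0.4, -1.3]
opening: 0.0088
grasp_force: 35.3
```

>>> play_rows:
  steps:
    - [[0,0,0,0],[0,0,0,0],[0,0,0,0],[0,0,0,0],[0,0,0,0]]

```text
time: 44.75
ee_pos: [0.5653, -0.1182, 0.0709]
tcp_rot: [180.0, -0.4, 107.7]
wrist_force: [0.2, -0.1, -0.9]
opening: 0.0092
grasp_force: 35.3
```

```bash
python3 -c "
from h import *
go(.5641,-.1175,.0410,107.8)"
```

```text
now [ 0.5653 -0.1182  0.0709] yaw 107.66 body shift [ 0.0008 -0.0009  0.0299] turn -0.0024 (world turn applied AFTER shift)
xy rows 1 [ 0.0008  -0.00091]
```

>>> play_rows:
  steps:
    - [[0.0008,-0.0009,0.007,0],[0,0,0.007,0],[0,0,0.006,0],[0,0,0.004,0],[0,0,0.002,0]]

```text
time: 45.17
ee_pos: [0.5632, -0.1173, 0.043]
tcp_rot: [-179.9, -0.4, 107.7]
wrist_force: [-0.2, 0.4, 2.1]
opening: 0.0089
grasp_force: 35.8
```

>>> play_rows:
  steps:
    - [[0,0,0.001,0],[0,0,0.001,0],[0,0,0.001,0],[0,0,0,0],[0,0,0,0]]

```text
time: 45.58
ee_pos: [0.564, -0.1173, 0.0429]
tcp_rot: [179.9, -0.4, 107.7]
wrist_force: [-4.1, 1.8, 9.6]
opening: 0.0094
grasp_force: 36.8
```

>>> play_rows:
  steps:
    - [[0,0,0.001,0],[0,0,0,0],[0,0,0,0],[0,0,0,0],[0,0,0,0]]

```text
time: 46.0
ee_pos: [0.5644, -0.1173, 0.0429]
tcp_rot: [179.9, -0.4, 107.7]
wrist_force: [-6.3, 2.4, 16.4]
opening: 0.0095
grasp_force: 37.6
```

>>> play_rows:
  steps:
    - [[0,0,-0.0015,0],[0,0,0,0],[0,0,0,0],[0,0,0,0],[0,0,0,0]]
  gripper: 0.045

```text
time: 46.42
ee_pos: [0.5637, -0.1175, 0.0414]
tcp_rot: [-180.0, -0.4, 107.7]
wrist_force: [0.2, -0.4, -0.7]
opening: 0.0452
grasp_force: 0.0
```

>>> play_rows:
  steps:
    - [[0,0,-0.005,0],[0,0,-0.02,0],[0,0,-0.035,0],[0,0,-0.035,0],[0,0,0,0]]

```text
time: 46.83
ee_pos: [0.5663, -0.1186, 0.1443]
tcp_rot: [179.6, -0.1, 107.7]
wrist_force: [1.5, 0.7, 0.2]
opening: 0.0452
grasp_force: 0.0
```

>>> play_rows:
  steps:
    - [[0,0,0,0],[0,0,0,0],[0,0,0,0],[0,0,0,0],[0,0,0,0]]

```text
time: 47.25
ee_pos: [0.5635, -0.1179, 0.1356]
tcp_rot: [-179.9, -0.5, 107.7]
wrist_force: [-0.8, 0.8, 0.5]
opening: 0.0447
grasp_force: 0.0
```

```bash
python3 -c "
from h import *
m,a=refine(.5641,-.1175,17.8,z=.069); go(.5195,-.4005,.14,166)"
```

```text
blob [308.7 202.6] [10, 10, 80] [ 0.5815 -0.1114]
  blob [260.6 202.6] [10, 10, 82] [ 0.5454 -0.1229]
centre [ 0.5634 -0.1172] dist 0.0379 angle 17.7
now [ 0.5636 -0.118   0.1359] yaw 107.73 body shift [-0.2557 -0.128  -0.0059] turn -1.0171 (world turn applied AFTER shift)
xy rows 9 [-0.02841 -0.01422]
```

>>> play_rows:
  steps:
    - [[-0.0284,-0.0142,0,0],[-0.0284,-0.0142,0,0],[-0.0284,-0.0142,0,0],[-0.0284,-0.0142,0,0],[-0.0284,-0.0142,0,0]]

```text
time: 47.72
ee_pos: [0.539, -0.2762, 0.1354]
tcp_rot: [-180.0, -0.4, 107.7]
wrist_force: [0.3, -0.0, 0.8]
opening: 0.045
grasp_force: 0.0
```

>>> play_rows:
  steps:
    - [[-0.0284,-0.0142,0,0],[-0.0284,-0.0142,0,0],[-0.0284,-0.0142,0,0],[-0.0284,-0.0142,0,0],[0,0,0,-0.113]]

```text
time: 48.13
ee_pos: [0.5183, -0.4051, 0.1335]
tcp_rot: [-179.9, -0.4, 113.9]
wrist_force: [0.8, -0.0, -0.5]
opening: 0.045
grasp_force: 0.0
```

>>> play_rows:
  steps:
    - [[0,0,0,-0.113],[0,0,0,-0.113],[0,0,0,-0.113],[0,0,0,-0.113],[0,0,0,-0.113]]

```text
time: 48.55
ee_pos: [0.5198, -0.4004, 0.1344]
tcp_rot: [179.7, -0.4, 146.9]
wrist_force: [-0.5, -0.8, 1.1]
opening: 0.0449
grasp_force: 0.0
```

>>> play_rows:
  steps:
    - [[0,0,0,-0.113],[0,0,0,-0.113],[0,0,0,-0.113],[0,0,0,0],[0,0,0,0]]

```text
time: 48.97
ee_pos: [0.5199, -0.4004, 0.1346]
tcp_rot: [179.7, -0.3, 165.8]
wrist_force: [0.5, 0.4, 0.2]
opening: 0.0448
grasp_force: 0.0
```

>>> play_rows:
  steps:
    - [[0,0,0,0],[0,0,0,0],[0,0,0,0],[0,0,0,0],[0,0,0,0]]

```text
time: 49.38
ee_pos: [0.52, -0.4005, 0.135]
tcp_rot: [179.7, -0.2, 166.0]
wrist_force: [0.1, 0.0, 0.1]
opening: 0.0451
grasp_force: 0.0
```

```bash
python3 -c "
from h import *
m,a=refine(.5195,-.4005,76); go(*m,-.0100,a+90)"
```

```text
blob [304.1 189.5] [9, 8, 58] [ 0.5246 -0.3812]
  blob [263.7 188.8] [8, 9, 55] [ 0.5146 -0.418 ]
centre [ 0.5196 -0.3996] dist 0.0381 angle 74.8
now [ 0.5201 -0.4005  0.135 ] yaw 165.96 body shift [ 1.00e-04 -1.00e-04  1.45e-01] turn 0.0204 (world turn applied AFTER shift)
xy rows 1 [ 0.0001  -0.00013]
```

>>> play_rows:
  steps:
    - [[0.0001,-0.0001,0.02,0.0204],[0,0,0.04,0],[0,0,0.035,0],[0,0,0.025,0],[0,0,0.015,0]]

```text
time: 49.85
ee_pos: [0.5181, -0.3984, -0.0039]
tcp_rot: [179.6, -0.5, 164.8]
wrist_force: [0.6, 0.3, -0.4]
opening: 0.0448
grasp_force: 0.0
```

>>> play_rows:
  steps:
    - [[0,0,0.007,0],[0,0,0.0035,0],[0,0,0,0],[0,0,0,0],[0,0,0,0]]

```text
time: 50.27
ee_pos: [0.5204, -0.4002, -0.0089]
tcp_rot: [179.7, -0.1, 164.8]
wrist_force: [0.9, -0.7, -0.5]
opening: 0.0451
grasp_force: 0.0
```

>>> play_rows:
  steps:
    - [[0,0,0,0],[0,0,0,0],[0,0,0,0],[0,0,0,0],[0,0,0,0]]
  gripper: 0.0

```text
time: 50.68
ee_pos: [0.5199, -0.3997, -0.01]
tcp_rot: [179.7, -0.2, 164.8]
wrist_force: [0.3, 0.5, 3.3]
opening: 0.0095
grasp_force: 39.7
```

>>> play_rows:
  steps:
    - [[0,0,0,0],[0,0,0,0],[0,0,0,0],[0,0,0,0],[0,0,0,0]]

```text
time: 51.1
ee_pos: [0.5199, -0.3996, -0.01]
tcp_rot: [179.7, -0.2, 164.8]
wrist_force: [-0.4, 1.4, 5.7]
opening: 0.009
grasp_force: 39.9
```

>>> play_rows:
  steps:
    - [[0,0,-0.01,0],[0,0,-0.03,0],[0,0,-0.03,0],[0,0,-0.03,0],[0,0,-0.03,0]]

```text
time: 51.52
ee_pos: [0.5194, -0.4002, 0.1209]
tcp_rot: [179.7, -0.3, 164.8]
wrist_force: [-0.3, 0.1, -0.7]
opening: 0.0089
grasp_force: 39.1
```

>>> play_rows:
  steps:
    - [[0.0014,0.0326,0,0],[0.0014,0.0326,0,0],[0.0014,0.0326,0,0],[0.0014,0.0326,0,0],[0.0014,0.0326,0,0]]

```text
time: 51.93
ee_pos: [0.5556, -0.2398, 0.1206]
tcp_rot: [179.7, -0.3, 164.8]
wrist_force: [1.2, 0.2, 0.5]
opening: 0.009
grasp_force: 39.1
```

>>> play_rows:
  steps:
    - [[0.0014,0.0326,0,0],[0.0014,0.0326,0,0],[0.0014,0.0326,0,0],[0.0014,0.0326,0,0],[0.0014,0.0326,0,0]]

```text
time: 52.35
ee_pos: [0.5916, -0.0806, 0.1217]
tcp_rot: [179.7, -0.2, 164.8]
wrist_force: [1.2, 1.1, -1.2]
opening: 0.0091
grasp_force: 39.1
```

>>> play_rows:
  steps:
    - [[0.0014,0.0326,0,0],[0,0,0.01,-0.1145],[0,0,0.015,-0.1145],[0,0,0.015,-0.1145],[0,0,0.01,-0.1145]]

```text
time: 52.77
ee_pos: [0.5982, -0.0496, 0.0703]
tcp_rot: [179.6, -0.2, -168.6]
wrist_force: [-0.0, -0.5, -1.1]
opening: 0.009
grasp_force: 39.1
```

>>> play_rows:
  steps:
    - [[0,0,0,-0.1145],[0,0,0,0],[0,0,0,0],[0,0,0,0],[0,0,0,0]]

```text
time: 53.18
ee_pos: [0.5991, -0.0501, 0.0722]
tcp_rot: [179.6, 0.0, -162.5]
wrist_force: [-0.4, -0.3, -0.4]
opening: 0.0088
grasp_force: 39.1
```

```bash
python3 -c "
from h import *
go(.5989,-.0498,.0430,197.7)"
```

```text
now [ 0.5991 -0.0501  0.0722] yaw -162.53 body shift [0.0001 0.0001 0.0292] turn -0.0041 (world turn applied AFTER shift)
xy rows 1 [8.e-05 1.e-04]
```

>>> play_rows:
  steps:
    - [[0,0,0.007,0],[0,0,0.007,0],[0,0,0.006,0],[0,0,0.004,0],[0,0,0.002,0]]

```text
time: 53.6
ee_pos: [0.5982, -0.0498, 0.0443]
tcp_rot: [179.6, -0.1, -162.4]
wrist_force: [-0.7, 0.1, -1.2]
opening: 0.0092
grasp_force: 39.1
```

>>> play_rows:
  steps:
    - [[0,0,0.001,0],[0,0,0.001,0],[0,0,0.001,0],[0,0,0.001,0],[0,0,0,0]]

```text
time: 54.02
ee_pos: [0.599, -0.0496, 0.0429]
tcp_rot: [179.6, 0.1, -162.4]
wrist_force: [-3.5, 2.2, 6.4]
opening: 0.0089
grasp_force: 40.0
```

>>> play_rows:
  steps:
    - [[0,0,0,0],[0,0,0,0],[0,0,0,0],[0,0,0,0],[0,0,0,0]]
  gripper: 0.045

```text
time: 54.43
ee_pos: [0.5987, -0.0498, 0.0415]
tcp_rot: [179.6, -0.0, -162.4]
wrist_force: [-0.8, 0.2, 0.7]
opening: 0.0452
grasp_force: 0.0
```

>>> play_rows:
  steps:
    - [[0,0,-0.005,0],[0,0,-0.02,0],[0,0,-0.035,0],[0,0,-0.035,0],[0,0,0,0]]

```text
time: 54.85
ee_pos: [0.6013, -0.0506, 0.1444]
tcp_rot: [179.8, 0.5, -162.4]
wrist_force: [2.1, 1.1, 0.6]
opening: 0.0451
grasp_force: 0.0
```

>>> play_rows:
  steps:
    - [[0,0,0,0],[0,0,0,0],[0,0,0,0],[0,0,0,0],[0,0,0,0]]

```text
time: 55.27
ee_pos: [0.5984, -0.0504, 0.1355]
tcp_rot: [179.6, -0.1, -162.4]
wrist_force: [-0.7, -0.2, 0.3]
opening: 0.0455
grasp_force: 0.0
```

```bash
python3 -c "
from h import *
m,a=refine(.5989,-.0498,107.8,z=.069); go(.446,-.4075,.14,195)"
```

```text
blob [307.3 204.5] [10, 10, 82] [ 0.5928 -0.032 ]
  blob [259.1 204.6] [10, 10, 78] [ 0.6043 -0.0681]
centre [ 0.5985 -0.05  ] dist 0.0379 angle 107.7
now [ 0.5985 -0.0503  0.1357] yaw -162.37 body shift [ 0.2535 -0.2942 -0.0061] turn 0.0458 (world turn applied AFTER shift)
xy rows 12 [ 0.02113 -0.02451]
```

>>> play_rows:
  steps:
    - [[0.0211,-0.0245,0,0],[0.0211,-0.0245,0,0],[0.0211,-0.0245,0,0],[0.0211,-0.0245,0,0],[0.0211,-0.0245,0,0]]

```text
time: 55.73
ee_pos: [0.5346, -0.2002, 0.1354]
tcp_rot: [179.6, -0.0, -162.4]
wrist_force: [0.9, -0.2, -0.3]
opening: 0.0449
grasp_force: 0.0
```

>>> play_rows:
  steps:
    - [[0.0211,-0.0245,0,0],[0.0211,-0.0245,0,0],[0.0211,-0.0245,0,0],[0.0211,-0.0245,0,0],[0.0211,-0.0245,0,0]]

```text
time: 56.15
ee_pos: [0.471, -0.349, 0.1346]
tcp_rot: [179.6, -0.0, -162.4]
wrist_force: [1.3, -0.4, -0.5]
opening: 0.0452
grasp_force: 0.0
```

>>> play_rows:
  steps:
    - [[0.0211,-0.0245,0,0],[0.0211,-0.0245,0,0],[0,0,0,0.0458],[0,0,0,0],[0,0,0,0]]

```text
time: 56.57
ee_pos: [0.4464, -0.4071, 0.1342]
tcp_rot: [179.6, -0.0, -165.0]
wrist_force: [-0.5, 0.3, -0.5]
opening: 0.045
grasp_force: 0.0
```

>>> play_rows:
  steps:
    - [[0,0,0,0],[0,0,0,0],[0,0,0,0],[0,0,0,0],[0,0,0,0]]

```text
time: 56.98
ee_pos: [0.4469, -0.4068, 0.1347]
tcp_rot: [179.6, -0.0, -164.9]
wrist_force: [-0.7, -0.3, 0.0]
opening: 0.0453
grasp_force: 0.0
```

```bash
python3 -c "
from h import *
m,a=refine(.446,-.4075,105); go(*m,-.0100,a+90)"
```

```text
blob [303.9 189. ] [9, 9, 63] [ 0.4412 -0.3877]
  blob [263.6 188.1] [8, 9, 60] [ 0.4502 -0.4246]
centre [ 0.4457 -0.4062] dist 0.038 angle 103.7
now [ 0.4469 -0.4069  0.1347] yaw -164.96 body shift [9.000e-04 1.000e-04 1.447e-01] turn 0.0233 (world turn applied AFTER shift)
xy rows 1 [8.7e-04 6.0e-05]
```

>>> play_rows:
  steps:
    - [[0.0009,0.0001,0.02,0.0233],[0,0,0.04,0],[0,0,0.035,0],[0,0,0.025,0],[0,0,0.015,0]]

```text
time: 57.45
ee_pos: [0.4441, -0.4051, -0.0041]
tcp_rot: [179.4, -0.2, -166.3]
wrist_force: [0.4, -0.1, 0.6]
opening: 0.0451
grasp_force: 0.0
```

>>> play_rows:
  steps:
    - [[0,0,0.007,0],[0,0,0.003,0],[0,0,0,0],[0,0,0,0],[0,0,0,0]]

```text
time: 57.87
ee_pos: [0.4461, -0.4071, -0.0088]
tcp_rot: [179.7, 0.0, -166.3]
wrist_force: [0.9, -0.5, -0.9]
opening: 0.0449
grasp_force: 0.0
```

>>> play_rows:
  steps:
    - [[0,0,0,0],[0,0,0,0],[0,0,0,0],[0,0,0,0],[0,0,0,0]]
  gripper: 0.0

```text
time: 58.28
ee_pos: [0.4457, -0.4066, -0.0099]
tcp_rot: [179.6, -0.0, -166.3]
wrist_force: [-0.2, 0.9, 4.2]
opening: 0.009
grasp_force: 39.3
```

>>> play_rows:
  steps:
    - [[0,0,0,0],[0,0,0,0],[0,0,0,0],[0,0,0,0],[0,0,0,0]]

```text
time: 58.7
ee_pos: [0.4456, -0.4066, -0.0099]
tcp_rot: [179.6, -0.0, -166.3]
wrist_force: [-0.3, 1.6, 5.8]
opening: 0.0091
grasp_force: 39.5
```

>>> play_rows:
  steps:
    - [[0,0,-0.01,0],[0,0,-0.03,0],[0,0,-0.03,0],[0,0,-0.03,0],[0,0,-0.03,0]]

```text
time: 59.12
ee_pos: [0.4453, -0.407, 0.1211]
tcp_rot: [179.6, -0.1, -166.3]
wrist_force: [0.0, -0.1, -0.9]
opening: 0.0089
grasp_force: 38.6
```

>>> play_rows:
  steps:
    - [[-0.0126,0.0303,0,0],[-0.0126,0.0303,0,0],[-0.0126,0.0303,0,0],[-0.0126,0.0303,0,0],[-0.0126,0.0303,0,0]]

```text
time: 59.53
ee_pos: [0.4709, -0.2437, 0.1209]
tcp_rot: [179.6, -0.0, -166.4]
wrist_force: [0.1, -0.5, -0.8]
opening: 0.009
grasp_force: 38.7
```

>>> play_rows:
  steps:
    - [[-0.0126,0.0303,0,0],[-0.0126,0.0303,0,0],[-0.0126,0.0303,0,0],[-0.0126,0.0303,0,0],[-0.0126,0.0303,0,0]]

```text
time: 59.95
ee_pos: [0.4963, -0.0815, 0.122]
tcp_rot: [179.6, -0.0, -166.3]
wrist_force: [0.8, 0.1, -0.2]
opening: 0.0089
grasp_force: 38.7
```

>>> play_rows:
  steps:
    - [[0,0,0.01,-0.07],[0,0,0.02,0],[0,0,0.02,0],[0,0,0,0],[0,0,0,0]]

```text
time: 60.37
ee_pos: [0.4956, -0.0826, 0.0713]
tcp_rot: [179.5, -0.1, -162.3]
wrist_force: [-1.1, -1.1, -0.7]
opening: 0.0092
grasp_force: 38.6
```

>>> play_rows:
  steps:
    - [[0,0,0,0],[0,0,0,0],[0,0,0,0],[0,0,0,0],[0,0,0,0]]

```text
time: 60.78
ee_pos: [0.4967, -0.0829, 0.0722]
tcp_rot: [179.6, 0.0, -162.3]
wrist_force: [0.2, 0.6, -0.4]
opening: 0.0092
grasp_force: 38.6
```

```bash
python3 -c "
from h import *
go(.4963,-.0824,.0430,197.7)"
```

```text
now [ 0.4967 -0.0829  0.0722] yaw -162.34 body shift [0.0002 0.0004 0.0292] turn -0.0006 (world turn applied AFTER shift)
xy rows 1 [0.00022 0.00042]
```

>>> play_rows:
  steps:
    - [[0.0002,0.0004,0.007,0],[0,0,0.007,0],[0,0,0.006,0],[0,0,0.004,0],[0,0,0.002,0]]

```text
time: 61.2
ee_pos: [0.4955, -0.0822, 0.0444]
tcp_rot: [179.6, -0.1, -162.3]
wrist_force: [-0.6, 0.5, -1.0]
opening: 0.009
grasp_force: 38.6
```

>>> play_rows:
  steps:
    - [[0,0,0.001,0],[0,0,0.001,0],[0,0,0.001,0],[0,0,0.001,0],[0,0,0,0]]

```text
time: 61.62
ee_pos: [0.4964, -0.0822, 0.043]
tcp_rot: [179.6, 0.1, -162.3]
wrist_force: [-3.9, 1.8, 9.0]
opening: 0.0089
grasp_force: 39.9
```

>>> play_rows:
  steps:
    - [[0,0,0,0],[0,0,0,0],[0,0,0,0],[0,0,0,0],[0,0,0,0]]
  gripper: 0.045

```text
time: 62.03
ee_pos: [0.496, -0.0822, 0.0415]
tcp_rot: [179.6, -0.0, -162.3]
wrist_force: [0.1, -0.0, -0.6]
opening: 0.0451
grasp_force: 0.0
```

>>> play_rows:
  steps:
    - [[0,0,-0.005,0],[0,0,-0.02,0],[0,0,-0.035,0],[0,0,-0.04,0],[0,0,-0.035,0]]

```text
time: 62.45
ee_pos: [0.496, -0.0831, 0.179]
tcp_rot: [179.6, 0.0, -162.3]
wrist_force: [0.4, -0.5, 0.1]
opening: 0.0452
grasp_force: 0.0
```

>>> play_rows:
  steps:
    - [[-0.027,0.0003,0,0],[-0.027,0.0003,0,0],[0,0,-0.008,0.1037],[0,0,-0.008,0.1037],[0,0,-0.008,0.1037]]

```text
time: 62.87
ee_pos: [0.5479, -0.0661, 0.2008]
tcp_rot: [179.6, -0.2, 179.6]
wrist_force: [-0.1, 0.0, -0.4]
opening: 0.0452
grasp_force: 0.0
```

>>> play_rows:
  steps:
    - [[0,0,-0.008,0.1037],[0,0,-0.008,0.1037],[0,0,0,0],[0,0,0,0],[0,0,0,0]]

```text
time: 63.28
ee_pos: [0.5477, -0.0664, 0.2162]
tcp_rot: [179.7, -0.2, 168.2]
wrist_force: [-0.3, 0.0, -0.7]
opening: 0.0452
grasp_force: 0.0
```

>>> play_rows:
  steps:
    - [[0,0,0,0],[0,0,0,0],[0,0,0,0],[0,0,0,0],[0,0,0,0]]

```text
time: 63.7
ee_pos: [0.5477, -0.0664, 0.2165]
tcp_rot: [179.7, -0.2, 168.0]
wrist_force: [0.0, -0.1, -0.2]
opening: 0.0447
grasp_force: 0.0
```

```bash
python3 -c "
from h import *
for P,a in (((.5313,-.015),17.8),((.4963,-.0824),107.8),((.5641,-.1175),17.8),((.5989,-.0498),107.8)): refine(*P,a,z=.069)
c=load('wrist'); u,v=proj(c,[.5478,-.066,.053],True); print(u,v,bot.get_obs()['ee_pos'],bot.get_obs()['tcp_rot'],c['attitude'],c['xyz'])
i=cv2.resize(c['img'][45:270,150:450],(800,600),interpolation=cv2.INTER_CUBIC); cv2.imwrite('pics/w14.png',i)"
```

```text
blob [337.3 173.7] [8, 8, 51] [ 0.5488 -0.0094]
  blob [319.4 141.8] [8, 8, 54] [ 0.5129 -0.0214]
centre [ 0.5308 -0.0154] dist 0.0379 angle 18.5
  blob [273.3 129.2] [8, 8, 53] [ 0.491  -0.0642]
  blob [241.1 148.1] [9, 9, 57] [ 0.5026 -0.1002]
centre [ 0.4968 -0.0822] dist 0.0378 angle 107.9
  blob [248.3 222.7] [8, 8, 46] [ 0.5812 -0.1114]
  blob [229.6 193. ] [8, 7, 49] [ 0.5454 -0.1229]
centre [ 0.5633 -0.1172] dist 0.0376 angle 17.8
  blob [323.4 217.7] [8, 8, 49] [ 0.5926 -0.032 ]
  blob [292.6 234.6] [8, 8, 48] [ 0.6042 -0.068 ]
centre [ 0.5984 -0.05  ] dist 0.0378 angle 107.9
283.3181091546821 180.79265109509836 [ 0.54774473 -0.06642831  0.21660025] [179.65539136  -0.20752561 167.97831042] [164.98536897  -0.35124377  77.9696237 ] [ 0.48257785 -0.05428128  0.3970186 ]
```

View pics/w14.png

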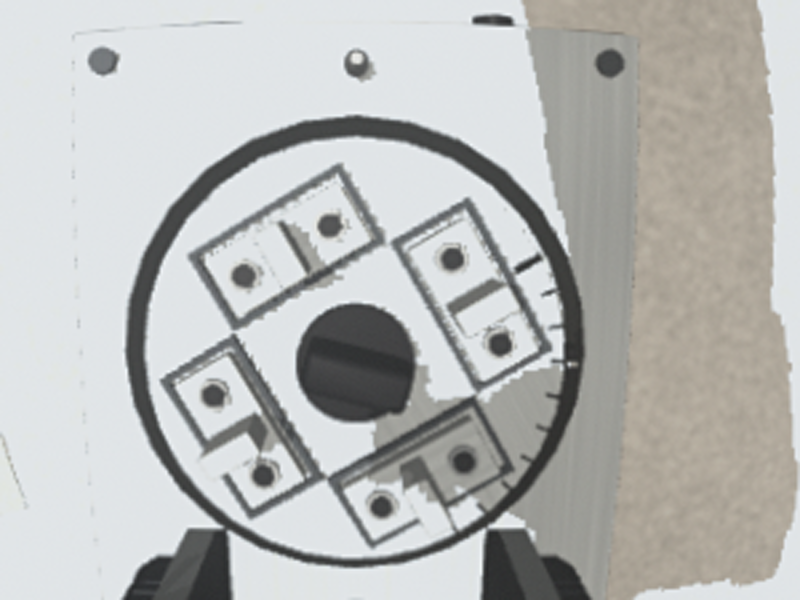

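>>> play_rows:
  steps:
    - [[0.01505,0.0299,0,0],[0.01505,0.0299,0,0],[0.01505,0.0299,0,0],[0.01505,0.0299,0,0],[0.01505,0.0299,0,0]]
  gripper: 0.0854

```text
time: 64.32
ee_pos: [0.5047, 0.0968, 0.2179]
tcp_rot: [179.6, -0.2, 168.0]
wrist_force: [0.6, -0.2, 0.4]
opening: 0.0853
grasp_force: 0.0
```

>>> play_rows:
  steps:
    - [[0.01505,0.0299,0,0],[0.01505,0.0299,0,0],[0.01505,0.0299,0,0],[0.01505,0.0299,0,0],[0.01505,0.0299,0,0]]

```text
time: 64.73
ee_pos: [0.4622, 0.2589, 0.2191]
tcp_rot: [179.6, -0.2, 168.0]
wrist_force: [0.6, 0.1, -0.3]
opening: 0.0849
grasp_force: 0.0
```

>>> play_rows:
  steps:
    - [[0.01505,0.0299,0,0],[0.01505,0.0299,0,0],[0.01505,0.0299,0,0],[0,0,0,0],[0,0,0,0]]

```text
time: 65.15
ee_pos: [0.4367, 0.3559, 0.2192]
tcp_rot: [179.7, -0.2, 168.1]
wrist_force: [0.7, -0.2, 0.3]
opening: 0.0853
grasp_force: 0.0
```

>>> play_rows:
  steps:
    - [[0,0,0,0],[0,0,0,0],[0,0,0,0],[0,0,0,0],[0,0,0,0]]

```text
time: 65.57
ee_pos: [0.4378, 0.3538, 0.2199]
tcp_rot: [179.6, -0.2, 167.9]
wrist_force: [-0.3, 0.2, 0.5]
opening: 0.0856
grasp_force: 0.0
```

```bash
python3 -c "
from h import *
go(.4371,.3543,.098,168)
c=snap('wrist'); g=cv2.cvtColor(c['img'],cv2.COLOR_BGR2GRAY)
u0,v0=proj(c,[.4371,.3543,.157],True); print(u0,v0)
b=(g<60).astype(np.uint8); b[250:]=0
n,L,S,Q=cv2.connectedComponentsWithStats(b)
for i in range(1,n):
    if S[i,4]>300: print(S[i].tolist(),Q[i].round(1))
e=np.array([np.cos(np.radians(-12)),np.sin(np.radians(-12))])*.035
for k in (1,-1): print(proj(c,[.4371+k*e[0],.3543+k*e[1],.157],True))
i=int(u0); print(g[130:250:4,i].tolist()); print(g[int(v0)-5,i-40:i+40:2].tolist())
"
```

```text
now [0.4378 0.3538 0.2199] yaw 167.9 body shift [ 0.0003 -0.0005  0.1219] turn -0.0017 (world turn applied AFTER shift)
xy rows 1 [ 0.00034 -0.00046]
283.94080805455707 204.4585011387567
[297, 61, 71, 58, 1147] [332.1  82. ]
[163, 69, 107, 67, 1642] [213.2  97.1]
[273, 159, 22, 86, 1710] [283.6 199.4]
[372, 162, 32, 83, 814] [391.3 218.4]
[283.99474619 246.31901589]
[283.87493428 159.4971076 ]
[161, 159, 158, 158, 160, 158, 161, 118, 44, 48, 51, 51, 48, 49, 49, 52, 51, 50, 52, 53, 53, 54, 55, 55, 56, 57, 58, 58, 60, 150]
[225, 225, 224, 225, 224, 226, 221, 180, 158, 155, 155, 157, 155, 156, 151, 56, 51, 51, 53, 52, 52, 51, 50, 51, 51, 48, 98, 157, 156, 156, 155, 157, 155, 155, 156, 156, 156, 156, 156, 157]
```

>>> play_rows:
  steps:
    - [[0.0003,-0.0005,0.02,-0.0017],[0,0,0.03,0],[0,0,0.03,0],[0,0,0.02,0],[0,0,0.01,0]]

```text
time: 66.03
ee_pos: [0.4358, 0.3537, 0.1066]
tcp_rot: [179.8, -0.3, 168.0]
wrist_force: [0.5, -0.7, 0.1]
opening: 0.0849
grasp_force: 0.0
```

>>> play_rows:
  steps:
    - [[0,0,0.008,0],[0,0,0.004,0],[0,0,0,0],[0,0,0,0],[0,0,0,0]]

```text
time: 66.45
ee_pos: [0.4373, 0.3553, 0.099]
tcp_rot: [179.6, -0.1, 168.1]
wrist_force: [0.6, -0.6, -0.6]
opening: 0.0853
grasp_force: 0.0
```

>>> play_rows:
  steps:
    - [[0,0,0,0],[0,0,0,0],[0,0,0,0],[0,0,0,0],[0,0,0,0]]
  gripper: 0.0
  squeeze: 60

```text
time: 66.87
ee_pos: [0.4368, 0.3549, 0.0978]
tcp_rot: [179.6, -0.2, 168.1]
wrist_force: [0.1, -0.0, -0.1]
opening: 0.0255
grasp_force: 0.0
```

>>> play_rows:
  steps:
    - [[0,0,0,0],[0,0,0,0],[0,0,0,0],[0,0,0,0],[0,0,0,0]]
  squeeze: 90

```text
time: 67.28
ee_pos: [0.4368, 0.3552, 0.098]
tcp_rot: [179.6, -0.2, 168.1]
wrist_force: [-1.5, 2.1, 3.9]
opening: 0.016
grasp_force: 89.4
```

>>> play_rows:
  steps:
    - [[0,0,-0.005,0],[0,0,-0.01,0],[0,0,-0.025,0],[0,0,-0.03,0],[0,0,-0.03,0]]

```text
time: 67.7
ee_pos: [0.4363, 0.3534, 0.198]
tcp_rot: [179.8, -0.3, 168.1]
wrist_force: [0.9, 1.7, -6.7]
opening: 0.0158
grasp_force: 88.9
```

>>> play_rows:
  steps:
    - [[0,0,-0.025,0],[0,0,-0.015,0],[0,0,0,0],[0,0,0,0],[0,0,0,0]]

```text
time: 68.12
ee_pos: [0.4368, 0.3536, 0.2359]
tcp_rot: [179.8, -0.3, 168.1]
wrist_force: [-0.1, 0.8, -8.9]
opening: 0.0159
grasp_force: 89.0
```

>>> play_rows:
  steps:
    - [[0,0,0,0],[0,0,0,0],[0,0,0,0],[0,0,0,0],[0,0,0,0]]

```text
time: 68.53
ee_pos: [0.437, 0.3539, 0.2374]
tcp_rot: [179.7, -0.2, 168.1]
wrist_force: [-0.4, 0.4, -6.5]
opening: 0.0159
grasp_force: 89.0
```

```bash
python3 -c "
from h import *
go(.5462,-.0657,.238,168.0)"
```

```text
now [0.437  0.3539 0.2374] yaw 168.06 body shift [-0.1936 -0.3879 -0.0036] turn 0.0011 (world turn applied AFTER shift)
xy rows 13 [-0.0149  -0.02984]
```

>>> play_rows:
  steps:
    - [[-0.0074,-0.0149,0,0],[-0.0149,-0.0298,0,0],[-0.0149,-0.0298,0,0],[-0.0149,-0.0298,0,0],[-0.0149,-0.0298,0,0]]

```text
time: 68.95
ee_pos: [0.4749, 0.2076, 0.2366]
tcp_rot: [179.6, -0.2, 168.1]
wrist_force: [1.5, -1.2, -7.7]
opening: 0.0163
grasp_force: 89.0
```

>>> play_rows:
  steps:
    - [[-0.0149,-0.0298,0,0],[-0.0149,-0.0298,0,0],[-0.0149,-0.0298,0,0],[-0.0149,-0.0298,0,0],[-0.0149,-0.0298,0,0]]

```text
time: 69.37
ee_pos: [0.5171, 0.0461, 0.2356]
tcp_rot: [179.6, -0.2, 168.1]
wrist_force: [0.8, 0.9, -7.1]
opening: 0.0158
grasp_force: 89.0
```

>>> play_rows:
  steps:
    - [[-0.0149,-0.0298,0,0],[-0.0149,-0.0298,0,0],[-0.0149,-0.0298,0,0],[-0.0074,-0.0149,0,0],[0,0,0,0]]

```text
time: 69.78
ee_pos: [0.5469, -0.0686, 0.234]
tcp_rot: [179.7, -0.2, 167.9]
wrist_force: [0.3, 0.7, -6.8]
opening: 0.0162
grasp_force: 89.1
```

>>> play_rows:
  steps:
    - [[0,0,0,0],[0,0,0,0],[0,0,0,0],[0,0,0,0],[0,0,0,0]]

```text
time: 70.2
ee_pos: [0.5463, -0.0643, 0.2348]
tcp_rot: [179.7, -0.2, 168.1]
wrist_force: [0.3, -0.2, -7.0]
opening: 0.0158
grasp_force: 89.1
```

```bash
python3 -c "
from h import *
go(.5462,-.0657,.165,168.0)"
```

```text
now [ 0.5463 -0.0643  0.2348] yaw 168.13 body shift [-0.0004 -0.0018  0.0698] turn 0.0024 (world turn applied AFTER shift)
xy rows 1 [-0.00039 -0.00177]
```

>>> play_rows:
  steps:
    - [[-0.0004,-0.0009,0.01,0.0024],[0,-0.0009,0.015,0],[0,0,0.015,0],[0,0,0.015,0],[0,0,0.01,0]]

```text
time: 70.62
ee_pos: [0.5458, -0.066, 0.1682]
tcp_rot: [179.7, -0.3, 168.0]
wrist_force: [-0.0, 0.1, -7.3]
opening: 0.0158
grasp_force: 89.0
```

>>> play_rows:
  steps:
    - [[0,0,0.005,0],[0,0,0,0],[0,0,0,0],[0,0,0,0],[0,0,0,0]]

```text
time: 71.03
ee_pos: [0.5466, -0.0665, 0.1656]
tcp_rot: [179.6, -0.1, 167.9]
wrist_force: [0.9, -0.7, -6.6]
opening: 0.0159
grasp_force: 89.0
```

>>> play_rows:
  steps:
    - [[0,0,0,0],[0,0,0,0],[0,0,0,0],[0,0,0,0],[0,0,0,0]]

```text
time: 71.45
ee_pos: [0.5462, -0.0665, 0.1646]
tcp_rot: [179.7, -0.2, 167.9]
wrist_force: [0.3, 0.0, -6.9]
opening: 0.016
grasp_force: 89.0
```

```bash
python3 -c "
from h import *
go(.5462,-.0657,.128,168.0)
c=snap('wrist','wz.png'); g=cv2.cvtColor(c['img'],cv2.COLOR_BGR2GRAY)
# lug hole region near camera-side peg
A=np.array([.5475,-.0661]); e=np.array([np.cos(np.radians(-12.2)),np.sin(np.radians(-12.2))])
print(proj(c,[*(A-.122*e),.052],True), proj(c,[*(A-.122*e),.072],True))
"
```

```text
now [ 0.5462 -0.0665  0.1646] yaw 167.93 body shift [0.0001 0.0006 0.0367] turn -0.0013 (world turn applied AFTER shift)
xy rows 1 [6.0e-05 5.6e-04]
[284.19809327  59.05957516] [284.41200787  54.78386315]
```

>>> play_rows:
  steps:
    - [[0.0001,0.0006,0.004,0],[0,0,0.004,0],[0,0,0.004,0],[0,0,0.003,0],[0,0,0,0]]

```text
time: 71.92
ee_pos: [0.5457, -0.0657, 0.1485]
tcp_rot: [179.7, -0.3, 167.9]
wrist_force: [-0.1, -0.3, -7.0]
opening: 0.0158
grasp_force: 89.1
```

>>> play_rows:
  steps:
    - [[0,0,0.0015,0],[0,0,0.0015,0],[0,0,0.0015,0],[0,0,0.0015,0],[0,0,0,0]]

```text
time: 72.33
ee_pos: [0.5461, -0.0657, 0.1433]
tcp_rot: [179.7, -0.2, 167.9]
wrist_force: [0.6, -0.8, -6.9]
opening: 0.0163
grasp_force: 89.1
```

>>> play_rows:
  steps:
    - [[0,0,0.001,0],[0,0,0.001,0],[0,0,0.001,0],[0,0,0.001,0],[0,0,0,0]]

```text
time: 72.75
ee_pos: [0.5461, -0.0657, 0.1394]
tcp_rot: [179.7, -0.2, 167.9]
wrist_force: [-0.3, 0.3, -7.7]
opening: 0.0162
grasp_force: 89.1
```

>>> play_rows:
  steps:
    - [[0,0,0.001,0],[0,0,0.001,0],[0,0,0.001,0],[0,0,0.001,0],[0,0,0.001,0]]

```text
time: 73.17
ee_pos: [0.5462, -0.0657, 0.1345]
tcp_rot: [179.7, -0.2, 167.9]
wrist_force: [-0.1, 0.1, -8.3]
opening: 0.0161
grasp_force: 89.1
```

>>> play_rows:
  steps:
    - [[0,0,0.001,0],[0,0,0.001,0],[0,0,0.001,0],[0,0,0,0],[0,0,0,0]]

```text
time: 73.58
ee_pos: [0.5461, -0.0657, 0.1315]
tcp_rot: [179.7, -0.2, 167.9]
wrist_force: [0.5, 0.1, -6.9]
opening: 0.0161
grasp_force: 89.1
```

>>> play_rows:
  steps:
    - [[0,0,0.0005,0],[0,0,0.0005,0],[0,0,0.0005,0],[0,0,0,0],[0,0,0,0]]

```text
time: 74.0
ee_pos: [0.5462, -0.0656, 0.1301]
tcp_rot: [179.7, -0.2, 167.9]
wrist_force: [0.7, -0.3, -6.6]
opening: 0.0161
grasp_force: 89.1
```

>>> play_rows:
  steps:
    - [[0,0,0.0005,0],[0,0,0.0005,0],[0,0,0,0],[0,0,0,0],[0,0,0,0]]

```text
time: 74.42
ee_pos: [0.5462, -0.0656, 0.1291]
tcp_rot: [179.7, -0.2, 167.9]
wrist_force: [-0.6, -0.1, -7.6]
opening: 0.016
grasp_force: 89.1
```

>>> play_rows:
  steps:
    - [[0,0,0.0005,0],[0,0,0.0005,0],[0,0,0,0],[0,0,0,0],[0,0,0,0]]

```text
time: 74.83
ee_pos: [0.5462, -0.0656, 0.1281]
tcp_rot: [179.7, -0.2, 167.9]
wrist_force: [-0.7, -0.0, -7.0]
opening: 0.0158
grasp_force: 89.2
```

>>> play_rows:
  steps:
    - [[0,0,0.0005,0],[0,0,0,0],[0,0,0,0],[0,0,0,0],[0,0,0,0]]

```text
time: 75.25
ee_pos: [0.5463, -0.0655, 0.128]
tcp_rot: [179.6, -0.2, 167.9]
wrist_force: [-1.2, 2.4, 0.3]
opening: 0.0161
grasp_force: 89.9
```

>>> play_rows:
  steps:
    - [[0,0,0.0005,0],[0,0,0,0],[0,0,0,0],[0,0,0,0],[0,0,0,0]]

```text
time: 75.67
ee_pos: [0.5463, -0.0655, 0.128]
tcp_rot: [179.6, -0.2, 167.9]
wrist_force: [-4.1, 3.5, 6.0]
opening: 0.016
grasp_force: 90.9
```

>>> play_rows:
  steps:
    - [[0,0,0,0],[0,0,0,0],[0,0,0,0],[0,0,0,0],[0,0,0,0]]
  gripper: 0.0854

```text
time: 76.08
ee_pos: [0.5462, -0.0658, 0.127]
tcp_rot: [179.7, -0.2, 167.9]
wrist_force: [0.9, -0.8, 0.0]
opening: 0.0754
grasp_force: 0.0
```

>>> play_rows:
  steps:
    - [[0,0,0,0],[0,0,0,0],[0,0,0,0],[0,0,0,0],[0,0,0,0]]

```text
time: 76.5
ee_pos: [0.5462, -0.0656, 0.1271]
tcp_rot: [179.7, -0.2, 167.9]
wrist_force: [0.9, -0.2, 0.0]
opening: 0.0854
grasp_force: 0.0
```

>>> play_rows:
  steps:
    - [[0,0,-0.01,0],[0,0,-0.03,0],[0,0,-0.035,0],[0,0,-0.035,0],[0,0,-0.02,0]]

```text
time: 76.92
ee_pos: [0.5467, -0.0665, 0.2618]
tcp_rot: [179.6, 0.0, 167.9]
wrist_force: [1.0, -0.2, 1.2]
opening: 0.0853
grasp_force: 0.0
```

>>> play_rows:
  steps:
    - [[0,0,0,0],[0,0,0,0],[0,0,0,0],[0,0,0,0],[0,0,0,0]]

```text
time: 77.33
ee_pos: [0.5461, -0.0664, 0.2561]
tcp_rot: [179.7, -0.3, 167.9]
wrist_force: [-0.7, 0.2, -0.7]
opening: 0.0853
grasp_force: 0.0
```

```bash
python3 -c "
from h import *
c=snap('wrist'); g=cv2.cvtColor(c['img'],cv2.COLOR_BGR2GRAY); o=bot.get_obs(); print(o['ee_pos'],o['wrist_force'])
def hb(g,lim=250):
    b=(g<60).astype(np.uint8); b[lim:]=0
    n,L,S,Q=cv2.connectedComponentsWithStats(b); return [(S[i].tolist(),Q[i]) for i in range(1,n) if S[i,4]>800]
for S,Q in hb(g): print(S,Q.round(1),at(c,*Q,.186,True), 'len', [at(c,Q[0],S[1],.186,True)[:2],at(c,Q[0],S[1]+S[3]-1,.186,True)[:2]])
a=cv2.imread('pics/w1.png',0)
print('w1',[(S,Q.round(1)) for S,Q in hb(a)])
s0=cv2.imread('pics/scene0.png',0)[180:320,200:350]; s1=cv2.cvtColor(snap('scene')['img'],cv2.COLOR_BGR2GRAY)[180:320,200:350]
# handle blob in scene is hidden by gripper perhaps; compare flange front half by phase correlation
print(cv2.phaseCorrelate(np.float32(s0[70:,:]),np.float32(s1[70:,:])))
"
```

```text
[ 0.54607974 -0.06644944  0.25623774] [-0.36147528  0.05743321 -1.23051276]
[446, 0, 114, 151, 13051] [511.   65.2] [0.4623 0.1637 0.186 ] len [array([0.3978, 0.1838]), array([0.5405, 0.1502])]
[274, 160, 21, 84, 1130] [284.8 210.8] [ 0.5524 -0.0667  0.186 ] len [array([ 0.5124, -0.0582]), array([ 0.5796, -0.0725])]
w1 [([448, 0, 112, 149, 12729], array([511.9,  64.6])), ([280, 157, 20, 81, 1131], array([290.4, 204.9]))]
((0.17655005223964793, 0.19953735157997698), 1.0406707290366843)
```

```bash
python3 -c "
from h import *
print(bot.job_done())"
```

```text
the job is handed in; nothing more can be done
None
```

The changeover is finished and handed in, and my own checks before that looked right; no verdict came back. The finished carrier is in the tray, four fresh carriers are in the four pockets, the scale reads about 30°, and the hood is back home over both pegs.

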